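# Load the swing-out tray of the bench reader with lidded jars

## Task

Push the reader's tray by its free end so that it swings out about its pin until its pointer points at the mark post, then stand every amber jar that is on the worktop upright in the tray, and close each one with the lid of its own size, seated in the mouth. When all are loaded and closed, push the tray fully home against its stop, flush along the reader, with the jars still standing and closed. Leave the timer, mouse and marker pen alone.

Things in the scene. Friction and masses are not known exactly. Their poses are not given: they have to be found in the camera images.
- tray_floor (a point): Metal tray, point where its pivot pin's axis meets its inner floor, 9 mm above the worktop. x runs along its long side from the pin, y across, z up; the axes turn with it. Outer wall faces: x -20 and 280, y -105 and 20 mm; walls 5 mm thick, 4 to 28 mm above the worktop. A boss 26 mm thick, 30 mm high, stands at the pin. So it is pinned near one corner; push outside its walls.
- tray (a joint): Tray's angle about its upright pin, rad. 0: home, on its inner stop, back long wall (y +20 mm) along the reader's front. Grows as it swings out, clockwise from above; at 0.9 the pointer points at the mark post (loading position); outer stop 1.3. Friction 0.4 N m: it stays where left, about 2 N near the free end moves it.
- tray_pointer (a point): Tip of the small dark fin in the middle of the tray's free short end (tray x +294, y -42.5 mm, 22 mm above the worktop).
- mark_post (a point): Top of the fixed steel mark post, 16 mm thick and 22 mm high, on the worktop: it marks the loading position. The pointer tip stands 26 mm from it when the tray is there.
- reader: Fixed white bench reader, block 190 x 70 mm, 110 mm high, dark window along its front. Origin on the tray's pin axis at worktop height; x is the tray's long direction at home. In these axes the block lies at x -30 to 160, y 27 to 97 mm: at home the tray's free end sticks out beyond it, and the worktop behind that end is clear.
- jar_small: Open small amber glass jar, a straight cylinder 44 mm in outer diameter and 70 mm high, wall 3 mm, mouth up, 120 g. Origin at the centre of its underside, z up. May be absent.
- lid_small: White lid of the small jar, 40 mm high, 35 g: plug 32 mm across and 8 mm deep (3 mm free all round in the mouth), disc 46 mm across and 6 mm thick, round knob 18 mm across and 26 mm high on top. Starts on the worktop, plug down. Origin at the centre of the plug's underside, z up along the knob; seated, it is 62 mm above its jar's origin.
- jar_medium: Open medium amber glass jar, a straight cylinder 54 mm in outer diameter and 70 mm high, wall 3 mm, mouth up, 120 g. Origin at the centre of its underside, z up. May be absent.
- lid_medium: White lid of the medium jar, 40 mm high, 35 g: plug 42 mm across and 8 mm deep (3 mm free all round in the mouth), disc 56 mm across and 6 mm thick, round knob 18 mm across and 26 mm high on top. Starts on the worktop, plug down. Origin at the centre of the plug's underside, z up along the knob; seated, it is 62 mm above its jar's origin.
- jar_large: Open large amber glass jar, a straight cylinder 64 mm in outer diameter and 70 mm high, wall 3 mm, mouth up, 120 g. Origin at the centre of its underside, z up. May be absent.
- lid_large: White lid of the large jar, 40 mm high, 35 g: plug 52 mm across and 8 mm deep (3 mm free all round in the mouth), disc 66 mm across and 6 mm thick, round knob 18 mm across and 26 mm high on top. Starts on the worktop, plug down. Origin at the centre of the plug's underside, z up along the knob; seated, it is 62 mm above its jar's origin.
- timer: Bystander: bench timer, 66 x 66 x 21 mm, origin at the centre of its underside; leave it alone.
- mouse: Bystander: black computer mouse, 60 x 107 x 37 mm, origin at the centre of its underside; leave it alone.
- marker_a: Bystander: red-capped marker pen, 17 x 135 x 16 mm, origin at the centre of its underside; leave it alone.
Not all that is in view belongs to the job. What is shaped like the lid_large but green or purple is not meant.

How it is judged (in metres and radians):
On the way, in this order (a step that is already met when the one before it is completed fails the run):
1. the tray has been swung out until its pointer points at the mark post (joint 0.9, give or take 0.1 rad) (value of joint tray between 0.8 and 1 rad), for 0.3 s.
2. with the tray still swung out (joint over 0.6), every jar stands in it, closed with its own lid (x of jar_small in the frame of tray_floor between -0.015 and 0.275 m and y of jar_small in the frame of tray_floor between -0.1 and 0.015 m and z of jar_small in the frame of tray_floor between -0.008 and 0.008 m and angle between each of jar_small, jar_medium, jar_large's own z axis and vertical below 0.12 rad and horizontal distance between lid_small and jar_small below 0.006 m and z of lid_small in the frame of jar_small between 0.058 and 0.066 m and angle between the z axis of lid_small and the z axis of jar_small, either way round below 0.12 rad and x of jar_medium in the frame of tray_floor between -0.015 and 0.275 m and y of jar_medium in the frame of tray_floor between -0.1 and 0.015 m and z of jar_medium in the frame of tray_floor between -0.008 and 0.008 m and horizontal distance between lid_medium and jar_medium below 0.006 m and z of lid_medium in the frame of jar_medium between 0.058 and 0.066 m and angle between the z axis of lid_medium and the z axis of jar_medium, either way round below 0.12 rad and x of jar_large in the frame of tray_floor between -0.015 and 0.275 m and y of jar_large in the frame of tray_floor between -0.1 and 0.015 m and z of jar_large in the frame of tray_floor between -0.008 and 0.008 m and horizontal distance between lid_large and jar_large below 0.006 m and z of lid_large in the frame of jar_large between 0.058 and 0.066 m and angle between the z axis of lid_large and the z axis of jar_large, either way round below 0.12 rad and value of joint tray above 0.6 rad), for 0.3 s.
3. the tray is fully home (joint under 0.05 rad) (value of joint tray below 0.05 rad), for 0.3 s.
At the end, for the whole second after the job is handed in: The tray is home (joint under 0.05 rad) and at rest; every jar present stands on the tray's floor within its walls, tilted less than 0.12 rad, and has its own lid seated in its mouth (centres within 6 mm, lid 58 to 66 mm above the jar's origin, axes within 0.12 rad) (value of joint tray below 0.05 rad and x of jar_small in the frame of tray_floor between -0.015 and 0.275 m and y of jar_small in the frame of tray_floor between -0.1 and 0.015 m and z of jar_small in the frame of tray_floor between -0.008 and 0.008 m and angle between each of jar_small, jar_medium, jar_large's own z axis and vertical below 0.12 rad and horizontal distance between lid_small and jar_small below 0.006 m and z of lid_small in the frame of jar_small between 0.058 and 0.066 m and angle between the z axis of lid_small and the z axis of jar_small, either way round below 0.12 rad and x of jar_medium in the frame of tray_floor between -0.015 and 0.275 m and y of jar_medium in the frame of tray_floor between -0.1 and 0.015 m and z of jar_medium in the frame of tray_floor between -0.008 and 0.008 m and horizontal distance between lid_medium and jar_medium below 0.006 m and z of lid_medium in the frame of jar_medium between 0.058 and 0.066 m and angle between the z axis of lid_medium and the z axis of jar_medium, either way round below 0.12 rad and x of jar_large in the frame of tray_floor between -0.015 and 0.275 m and y of jar_large in the frame of tray_floor between -0.1 and 0.015 m and z of jar_large in the frame of tray_floor between -0.008 and 0.008 m and horizontal distance between lid_large and jar_large below 0.006 m and z of lid_large in the frame of jar_large between 0.058 and 0.066 m and angle between the z axis of lid_large and the z axis of jar_large, either way round below 0.12 rad and linear speed of each of jar_small, jar_medium, jar_large below 0.03 m/s and velocity of joint tray between -0.05 and 0.05 rad/s); the robot touches nothing.
It fails at once if the timer is pushed more than 3 cm from its place (distance of timer from where it was at the start of the episode above 0.03 m).
It fails at once if the mouse is pushed more than 3 cm from its place (distance of mouse from where it was at the start of the episode above 0.03 m).
It fails at once if the marker pen is pushed more than 3 cm from its place (distance of marker_a from where it was at the start of the episode above 0.03 m).
Of jar_small, jar_medium, jar_large only 2 to 3 are there at a start; the rules pass over those that are not, and their reading is None.
At some moment in a run one of lid_small, lid_medium, lid_large, jar_small, jar_medium, jar_large may be knocked a few centimetres aside while the robot is not near it.
It also fails if it takes over 210 s, if anything falls off the work surface, if the arm or the gripper's body presses on something with over 40 N, if the wrist force passes 120 N, or if a joint passes its speed limit or range.

## Robot

A 7-joint arm with a two-finger parallel gripper is mounted at the origin on a cart in front of the work surface, level with it; the furniture and walls round the work are solid. World frame = base frame: x ahead of the robot, y to its left, z up, the work surface at z = 0. Lengths are in mm, angles in rad, forces in N, time in s.
With the tool pointing down it reaches from about 425 to 950 mm from the base axis. Payload 4.7 kg.
Tool frame: the origin (TCP) lies between the finger pads; the fingertips stand 11 mm ahead of it and the grasp point (between the pads) lies 8 mm behind it (r.tcp_to_tips is the distance from the TCP to the fingertips, in mm); z points along the fingers, y is the line along which they close (so a half turn about z gives the same grasp; the last joint's range is limited). The gripper opens to 85 mm and grips with 20 to 120 N. Pads are 22 mm wide; open, the fingers measure 114 mm over their backs; the gripper's body (76 mm by 85 mm) begins 54 mm behind the grasp point. The pads swing forward as they close: fully open they stand 13 mm farther back than shut.
Start: joints at [1.222, 0.469, -0.049, 1.532, 0.024, 1.141, -0.082], TCP at [212.25, -640.779, 242.335] pointing down, gripper open.
Joint ranges: [-2.59, 2.59], [-0.33, 1.99], [-1.39, 1.29], [0.1, 2.45], [-1.04, 4.18], [0.21, 1.99], [-2.66, 2.66]. Speed limits (rad/s): [2.57, 2.57, 3.14, 3.14, 3.14, 3.14, 3.14].

## Interface

Orientations are given as a 3x3 rotation matrix whose columns are the frame's x, y, z axes.
In Python, from bench import r gives the robot as it stands. The module is installed in compiled form; this text tells all that it offers.
- The arm moves only by the tool play_rows, never from a script. Its argument "motion" is one flat list of numbers, 4 for each row, row after row: the shift along the world's x, y, z in cm, then the turn about the world's z in rad. A call has 1 to 10 rows; each row shifts and turns the commanded pose from where the row before left it; what a row does not reach is not made up. A row lasts 1/10 s, in which the tool goes at most 50 mm and 8.59 degrees, less where a joint would pass 70% of its speed; a pose out of reach is approached as far as the arm can. A call is refused whole if a number of a shift passes 5 or a number of a turn 0.15, either way. A call with a gripper value outside its range is refused whole. "grip" is the closure, from 0 (fully open) to 1 (shut), set as the call begins (left out, the last holds). The fingers move at their own pace and stop on an object; "newtons" is the grip in N (left out, the last holds). Time passes only in rows, so rows that do not move let the fingers close. It gives the time, the measured TCP pose, the force, the opening and the grip force at its end, in the units of the state.
- r.state(): the state, without advancing time (a new reading comes with each control period).
- r.grab_frame(name): name is "side" or "top" or "wrist"; returns a dict with "img" (420x560x3 uint8, red, green, blue), "camera_matrix" (3x3 intrinsics, pixels), "R" (3x3) and "t" (3): a world point X has camera coordinates R X + t; the wrist camera has in their place "hand_eye" (4x4, takes a point from camera to tool coordinates, whose origin is the TCP and whose axes are the flange's). Camera axes: x right, y down, z forward; pixel columns grow to the right and rows downward; lengths in mm; the calibration is good to about 2 mm. A picture is of the moment at which its call begins: read the wrist's pose just before it. There is no depth.
- r.job_done(): hands the job in; it is judged then, once.
The state is a dict: "time_s": time; "joint_positions": joint angles; "dq": joint speeds; "effort": joint torques, N m; "tcp_pos": TCP position; "tcp_rot": TCP orientation; "contact_force": force on the tool from outside, world axes, zero at the start; "torque": the same for the moment, N m; "finger_gap": finger opening in mm; "gripper_force": force on a finger pad.
Only numpy, scipy, OpenCV 4.12 (cv2) and the standard library are available. Lean on these libraries where they do the work, as an engineer would, in place of code of your own. Each camera call takes 0.05 s, during which the arm holds its last target. There are 200 camera calls.

## Working session

There is one attempt and no reset: what is moved stays moved. The work goes in short steps, Python scripts to look and compute and a tool call to move; the robot and the scene stay as the last step left them, time stands still between calls to the robot, and variables do not carry over. Pictures are saved under pics/ and viewed, at most 14 in all, crops included, and the job is handed in when it is done.

Besides the shell and the picture viewer there is one more tool, called after "Request:" by a JSON object that holds its "op" and its "data". play_rows: Moves the arm, as the interface text tells. Its arguments: {"type":"object","properties":{"motion":{"type":"array"},"grip":{"type":"number"},"newtons":{"type":"number"}},"required":["motion"]}

```bash
mkdir -p pics; cat > h.py <<'E'
import numpy as np, cv2, sys
from bench import r
def save(cam,name,crop=None,scale=1):
    f=r.grab_frame(cam); im=f["img"][:,:,::-1].copy(); cv2.imwrite(f"pics/{name}_raw.png",im)
    np.savez(f"pics/{name}.npz",**{k:v for k,v in f.items() if k!="img"})
    if crop: x0,y0,x1,y1=crop; im=im[y0:y1,x0:x1]
    if scale!=1: im=cv2.resize(im,None,fx=scale,fy=scale,interpolation=cv2.INTER_CUBIC)
    cv2.imwrite(f"pics/{name}.png",im); return f
def RT(f,st=None):
    if "R" in f: return np.array(f["R"]),np.array(f["t"]).ravel()
    H=np.array(f["hand_eye"]); W=np.eye(4); W[:3,:3]=st["tcp_rot"]; W[:3,3]=st["tcp_pos"]
    M=np.linalg.inv(W@H); return M[:3,:3],M[:3,3]
def ray(f,uv,z,st=None):
    R,t=RT(f,st); K=np.array(f["camera_matrix"])
    d=R.T@np.linalg.solve(K,[uv[0],uv[1],1.]); c=-R.T@t
    return c+d*(z-c[2])/d[2]
def proj(f,X,st=None):
    R,t=RT(f,st); p=np.array(f["camera_matrix"])@(R@np.array(X,float)+t); return p[:2]/p[2]
def load(n): return dict(np.load(f"pics/{n}.npz"))
E
python3 - <<'E'
from h import *
f=save("top","top0",scale=1.42);g=save("side","side0",scale=1.42)
for x in (f,g): print(np.round(x["camera_matrix"],1).tolist(),np.round(-np.array(x["R"]).T@np.ravel(x["t"])))
s=r.state();print(s["tcp_pos"],s["tcp_rot"],s["finger_gap"],s["time_s"],r.tcp_to_tips)
E
```

```text
[[453.7, 0.0, 282.1], [0.0, 453.7, 199.3], [0.0, 0.0, 1.0]] [ 320.   10. 1498.]
[[497.5, 0.0, 280.7], [0.0, 497.5, 213.6], [0.0, 0.0, 1.0]] [ 237. 1161. 1122.]
[ 212.05289578 -640.28910879  241.36384899] [[ 9.49290461e-01  3.14399756e-01 -6.43058147e-04]
 [ 3.14400401e-01 -9.49289021e-01  1.65604960e-03]
 [-8.97864495e-05 -1.77424982e-03 -9.99998422e-01]] 85.54005265181767 0.1 11.0
```

View pics/top0.png

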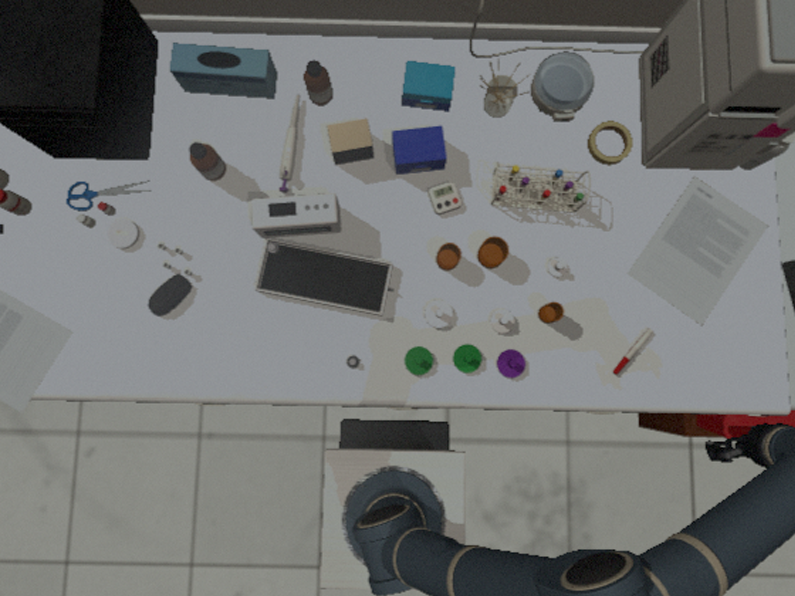

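View pics/side0.png

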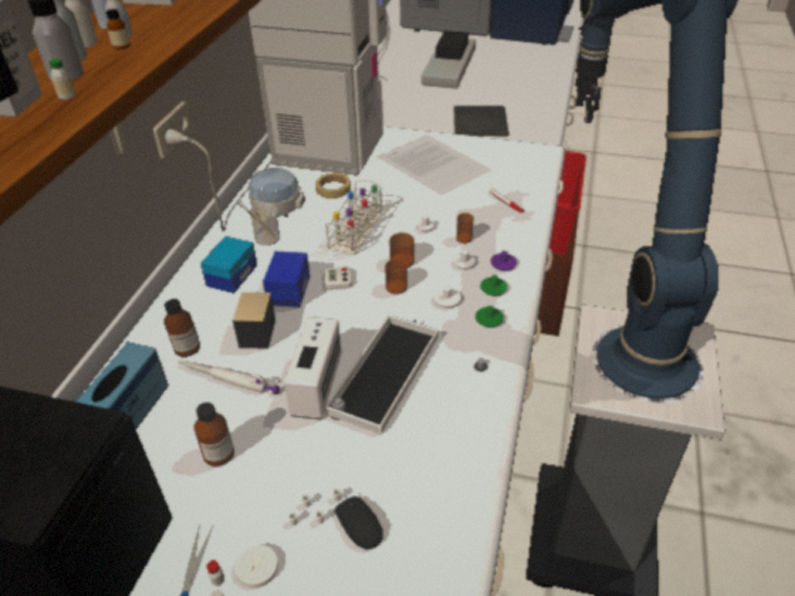

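Top view shows three amber jars at (448,257), (492,252) and (550,313), and three white lids at (440,315), (503,321) and (558,267). The decoys are two green lids at (420,361) and (468,358), a purple one at (511,363), a white disc at far left (124,235), and brown bottles at (205,160) and (317,82), which are not open jars. The pin is at (272,247), the pointer at (391,290) and the post at (353,361). I'll check this choice in a close crop.

```bash
python3 - <<'E'
from h import *
im=cv2.imread("pics/top0_raw.png"); cv2.imwrite("pics/c1.png",cv2.resize(im[150:270,270:430],None,fx=5,fy=5,interpolation=cv2.INTER_CUBIC))
cv2.imwrite("pics/c2.png",cv2.resize(im[130:270,170:290],None,fx=4.2,fy=4.2,interpolation=cv2.INTER_CUBIC))
E
```

```text
(no output)
```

View pics/c1.png

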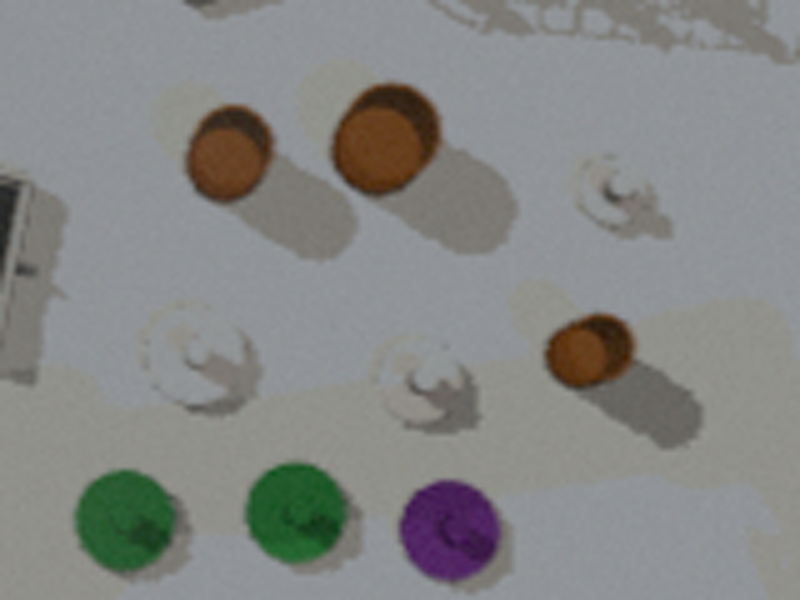

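View pics/c2.png

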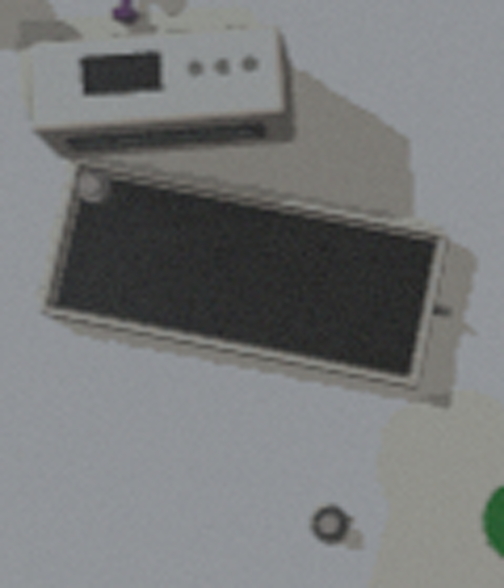

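```bash
cat > m.py <<'E'
from h import *
from scipy.optimize import least_squares
f=load("top0")
a=np.linspace(0,6.283,60)
def cyl(x,y,z0,z1,rad): return np.array([[x+rad*np.cos(t),y+rad*np.sin(t),z] for z in(z0,z1) for t in a])
def fit(bb,z0,z1,rad,off=(270,150),s=5):
    bb=np.array(bb)/s+np.array([off[0],off[1]]*2)
    def res(p):
        u=np.array([proj(f,X) for X in cyl(p[0],p[1],z0,z1,rad)]); return np.r_[u.min(0),u.max(0)]-bb
    p0=ray(f,((bb[0]+bb[2])/2,(bb[1]+bb[3])/2),(z0+z1)/2)[:2]
    q=least_squares(res,p0); return q.x.round(1),q.fun.round(1)
for n,bb,rad in (("small",(545,314,635,388),22),("med",(187,104,274,203),27),("large",(332,82,440,195),32)): print(n,fit(bb,0,70,rad))
for n,c in (("lsmall",(607,190)),("lmed",(415,381)),("llarge",(190,360)),("g1",(125,521)),("g2",(297,512)),("purple",(450,530))): print(n,ray(f,(270+c[0]/5,150+c[1]/5),14).round(1))
w=lambda u,v,z:ray(f,(170+u/4.2,130+v/4.2),z)
for n,u,v,z in (("bl",80,163,28),("br",445,238,28),("fr",415,387,28),("fl",43,312,28),("pin",92,185,39),("ptr",449,311,22),("post",330,522,22)): print(n,w(u,v,z).round(1))
# tray fit
C=np.array([w(80,163,28),w(445,238,28),w(415,387,28),w(43,312,28)])[:,:2]
M=np.array([[-20,20],[280,20],[280,-105],[-20,-105]])
g=lambda p:(np.array([p[0],p[1]])+M@np.array([[np.cos(p[2]),np.sin(p[2])],[-np.sin(p[2]),np.cos(p[2])]])-C).ravel()
q=least_squares(g,[C[0,0],C[0,1],-1.7]);print(q.x,q.fun.round(1))
h=q.x; T=lambda x,y,th:(h[:2]+np.array([[np.cos(h[2]-th),-np.sin(h[2]-th)],[np.sin(h[2]-th),np.cos(h[2]-th)]])@[x,y]).round(1)
for th in(0,.9): print(th,T(294,-42.5,th))
E
python3 m.py
```

```text
small (array([ 466.4, -348.4]), array([-0.4, -0.4,  0.4,  0.4]))
med (array([ 591. , -113.5]), array([-0.5, -0.1,  0.4,  0.1]))
large (array([ 603.3, -215.4]), array([-0.6, -0.3,  0.6,  0.3]))
lsmall [ 576.9 -366.9   14. ]
lmed [ 446.7 -238.8   14. ]
llarge [457.2 -90.8  14. ]
g1 [351.3 -50.   14. ]
g2 [ 359.5 -161.9   14. ]
purple [ 350.1 -261.6   14. ]
bl [622.9 304.8  28. ]
br [569.9  17.   28. ]
fr [452.6  37.5  28. ]
fl [504.4 327.5  28. ]
pin [603.4 292.4  39. ]
ptr [513.2  12.6  22. ]
post [347.6 100.3  22. ]
[602.48680969 292.01637847  -1.75044146] [ 2.9  3.3  2.2 -4.1 -3.4 -2.2 -1.6  3. ]
0 [508.1  10.3]
0.9 [323.2 190.8]
```

The crops confirm the choice: small, medium and large jars at crop (590,350), (230,153) and (386,138), with white lids small, medium and large at (607,190), (415,381) and (190,360). The tray is already about 0.3 rad out, because the reader's front isn't parallel to it. Post minus pin gives a loading heading of −2.353 rad. I'll move to behind the tray's free end.

Request:
{"op": "play_rows", "data": {"motion": [2,3.3,0,0.0235,2,3.3,0,0.0235,2,3.3,0,0.0235,2,3.3,0,0.0235,2,3.3,0,0.0235,2,3.3,0,0.0235,2,3.3,0,0.0235,2,3.3,0,0.0235,2,3.3,0,0.0235,2,3.3,0,0.0235], "grip": 1}}

```text
time_s: 1.1
tcp_pos: [412.6, -309.2, 242.1]
tcp_rot: [[0.85, 0.527, -0.0], [0.527, -0.85, 0.0], [-0.0, -0.0, -1.0]]
contact_force: [0.9, -0.5, -0.1]
finger_gap: 0.1
gripper_force: 0.0
```

Request:
{"op": "play_rows", "data": {"motion": [2,3.3,0,0.0235,2,3.3,0,0.0235,2,3.3,0,0.0235,2,3.3,0,0.0235,2,3.3,0,0.0235,2,3.3,0,0.0235,2,3.3,0,0.0235,2,3.3,0,0.0235,2,3.3,0,0.0235,2,3.3,0,0.0235]}}

```text
time_s: 2.1
tcp_pos: [612.6, 20.4, 241.9]
tcp_rot: [[0.703, 0.711, -0.001], [0.711, -0.703, -0.0], [-0.001, -0.0, -1.0]]
contact_force: [0.5, -1.0, 1.2]
finger_gap: 0.1
gripper_force: 0.0
```

Request:
{"op": "play_rows", "data": {"motion": [0,0,-2.5,0,0,0,-2.5,0,0,0,-2.5,0,0,0,-2.5,0,0,0,-2.5,0,0,0,-2.5,0,0,0,-2.5,0,0,0,-2,0,0,0,-1.5,0,0,0,-0.8,0]}}

```text
time_s: 3.1
tcp_pos: [611.4, 19.1, 22.7]
tcp_rot: [[0.704, 0.71, -0.002], [0.71, -0.704, -0.0], [-0.002, -0.001, -1.0]]
contact_force: [-1.8, -0.3, -0.2]
finger_gap: -0.0
gripper_force: 0.0
```

Request:
{"op": "play_rows", "data": {"motion": [-0.86,0.3,0,0,-0.86,0.3,0,0,-0.86,0.3,0,0,-0.86,0.3,0,0,-0.86,0.3,0,0,-0.86,0.3,0,0,-0.86,0.3,0,0,-0.86,0.3,0,0,-0.86,0.3,0,0,-0.86,0.3,0,0]}}

```text
time_s: 4.1
tcp_pos: [525.5, 49.5, 24.4]
tcp_rot: [[0.704, 0.71, 0.0], [0.71, -0.704, 0.0], [0.0, 0.0, -1.0]]
contact_force: [0.9, -0.6, 0.8]
finger_gap: -0.3
gripper_force: 0.9
```

Request:
{"op": "play_rows", "data": {"motion": [-0.86,0.3,0,0,-0.86,0.3,0,0,-0.86,0.3,0,0,-0.86,0.3,0,0,-0.86,0.3,0,0,-0.86,0.3,0,0,-0.86,0.3,0,0,-0.86,0.3,0,0,-0.86,0.3,0,0,-0.86,0.3,0,0]}}

```text
time_s: 5.1
tcp_pos: [439.5, 79.3, 24.3]
tcp_rot: [[0.704, 0.71, -0.0], [0.71, -0.704, -0.0], [-0.0, 0.0, -1.0]]
contact_force: [1.8, -0.1, -0.3]
finger_gap: 0.3
gripper_force: 0.8
```

Request:
{"op": "play_rows", "data": {"motion": [0,0,0,0,0,0,0,0,0,0,0,0,0,0,0,0]}}

```text
time_s: 5.5
tcp_pos: [440.3, 79.1, 24.2]
tcp_rot: [[0.704, 0.71, -0.0], [0.71, -0.704, -0.0], [-0.0, -0.0, -1.0]]
contact_force: [0.5, 0.4, -0.6]
finger_gap: -0.2
gripper_force: 0.0
```

```bash
python3 - <<'E'
from h import *
save("top","top1",crop=(150,110,310,270),scale=3.7)
E
```

```text
(no output)
```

View pics/top1.png

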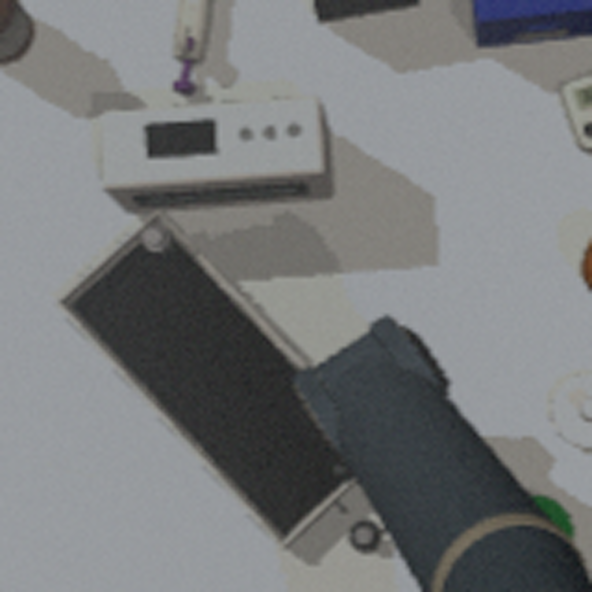

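The pointer (342,510) now points at the post (365,537). I'll back off, lift, and go towards the jars for a close look while refitting the tray pose.

```bash
cat > t.py <<'E'
from h import *
from scipy.optimize import least_squares
f=load("top1"); w=lambda u,v,z:ray(f,(150+u/3.7,110+v/3.7),z)[:2]
C=np.array([w(158,215,28),w(285,547,28),w(62,300,28),w(357,480,28)]); M=np.array([[-20,20],[280,-105],[-20,-105],[280,20]])
P=w(155,237,39)
def T(p,m): c,s=np.cos(p[2]),np.sin(p[2]); return p[:2]+np.atleast_2d(m)@np.array([[c,s],[-s,c]])
q=least_squares(lambda p:np.r_[(T(p,M)-C).ravel(),(T(p,[[0,0]])-P).ravel()],[602,292,-2.35])
if __name__=="__main__":
    print(q.x,q.fun.round(1),w(365,537,22),T(q.x,[[294,-42.5]]),w(342,510,22))
    print("slots",T(q.x,[[55,-42.5],[125,-42.5],[190,-42.5]]).round(1))
E
python3 t.py
```

```text
[601.15484663 290.97049611  -2.41365629] [  3.9  -3.5 -12.4  14.5  -0.7   8.9  11.4 -18.3  -2.2  -1.5] [344.87990823  99.91499141] [[353.39289936 127.0916766 ]] [367.86189113 120.74221513]
slots [[531.8 286.1]
 [479.6 239.5]
 [431.  196.3]]
```

Request:
{"op": "play_rows", "data": {"motion": [1,-1,0,0,1,-1,0,0,1,-1,1,0,0,0,4,0,0,0,4,0,0,0,4,0,0,0,4,0,0,0,4,0,0,0,0,0], "grip": 0}}

```text
time_s: 6.45
tcp_pos: [474.5, 48.7, 240.0]
tcp_rot: [[0.705, 0.709, 0.012], [0.709, -0.706, 0.001], [0.009, 0.008, -1.0]]
contact_force: [1.2, -0.0, 0.7]
finger_gap: 85.1
gripper_force: 0.0
```

Request:
{"op": "play_rows", "data": {"motion": [1.3,-2.6,0,0,1.3,-2.6,0,0,1.3,-2.6,0,0,1.3,-2.6,0,0,1.3,-2.6,0,0,1.3,-2.6,0,0,1.3,-2.6,0,0,1.3,-2.6,0,0,1.3,-2.6,0,0,1.3,-2.6,0,0]}}

```text
time_s: 7.45
tcp_pos: [600.2, -213.5, 233.1]
tcp_rot: [[0.705, 0.709, -0.001], [0.709, -0.705, 0.0], [-0.001, -0.001, -1.0]]
contact_force: [0.7, 0.2, 0.1]
finger_gap: 85.2
gripper_force: 0.0
```

```bash
python3 - <<'E'
from h import *
s=r.state();f=save("wrist","w1",scale=1)
print(s["tcp_pos"],np.array(f["hand_eye"]).round(2).tolist())
for n,p in dict(large=(603,-215),med=(591,-113.5)).items(): print(n,proj(f,(*p,70),s),proj(f,(*p,0),s))
E
```

```text
[ 600.23884171 -213.54831319  233.14176632] [[-0.0, -0.96, -0.28, 71.66], [1.0, -0.0, -0.0, -0.78], [0.0, -0.28, 0.96, -131.53], [0.0, 0.0, 0.0, 1.0]]
large [281.82329147 199.25030523] [281.10558333 184.68798661]
med [189.73524546 128.02963267] [206.55150796 126.33202007]
```

View pics/w1.png

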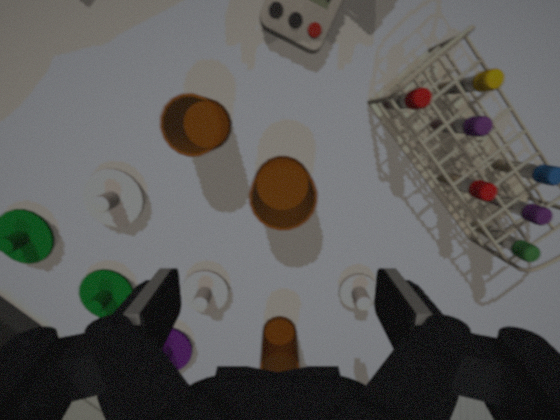

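Wrist view: the large jar's rim is centred at about (284,195), against a predicted (282,199); the medium jar is at (196,125), and the lids are at (118,198), (207,292) and (357,292). The map is good to about 3 mm. I'll centre the large jar with a first squeeze turned 86°, then take the final grasp.

```bash
python3 -c "
from bench import r
print(r.state()['joint_positions'])"
```

```text
[ 0.53985904  0.44448777 -0.35661406  1.61845012  0.17233312  1.10808489
 -0.65067864]
```

Request:
{"op": "play_rows", "data": {"motion": [0.3,-0.15,-1,0.15,0,0,-1,0.15,0,0,-1,0.15,0,0,-2,0.15,0,0,-2,0.15,0,0,-2.5,0.15,0,0,-2.5,0.15,0,0,-3,0.15,0,0,-2.5,0.15,0,0,-2.3,0.15]}}

```text
time_s: 8.5
tcp_pos: [602.2, -213.5, 33.9]
tcp_rot: [[-0.662, 0.749, -0.002], [0.749, 0.662, 0.001], [0.002, -0.001, -1.0]]
contact_force: [0.4, -0.4, 0.5]
finger_gap: 85.1
gripper_force: 0.0
```

Request:
{"op": "play_rows", "data": {"motion": [0,0,0,0,0,0,0,0,0,0,0,0,0,0,0,0,0,0,0,0,0,0,0,0], "grip": 1, "newtons": 20}}

```text
time_s: 9.1
tcp_pos: [603.5, -212.4, 37.0]
tcp_rot: [[-0.658, 0.753, 0.001], [0.753, 0.658, -0.001], [-0.001, 0.0, -1.0]]
contact_force: [0.3, -0.0, -1.4]
finger_gap: 62.8
gripper_force: 24.1
```

Request:
{"op": "play_rows", "data": {"motion": [0,0,0,0,0,0,0,0,0,0,0,0,0,0,0,0], "grip": 0}}

```text
time_s: 9.5
tcp_pos: [603.4, -212.3, 36.5]
tcp_rot: [[-0.659, 0.752, 0.0], [0.752, 0.659, -0.0], [-0.0, 0.0, -1.0]]
contact_force: [0.5, 0.7, -0.4]
finger_gap: 85.7
gripper_force: 0.0
```

Request:
{"op": "play_rows", "data": {"motion": [0,0,0,-0.15,0,0,0,-0.15,0,0,0,-0.15,0,0,0,-0.15,0,0,0,-0.15,0,0,0,-0.15,0,0,0,-0.15,0,0,0,-0.15,0,0,0,-0.15,0,0,0,-0.15]}}

```text
time_s: 10.5
tcp_pos: [603.3, -212.1, 36.4]
tcp_rot: [[0.708, 0.706, 0.0], [0.706, -0.708, 0.0], [0.0, 0.0, -1.0]]
contact_force: [-0.4, 0.9, -0.5]
finger_gap: 85.5
gripper_force: 0.0
```

Request:
{"op": "play_rows", "data": {"motion": [0,0,0,0,0,0,0,0,0,0,0,0,0,0,0,0,0,0,0,0,0,0,0,0], "grip": 1, "newtons": 30}}

```text
time_s: 11.1
tcp_pos: [603.8, -212.2, 36.9]
tcp_rot: [[0.704, 0.711, 0.001], [0.711, -0.704, 0.0], [0.001, 0.001, -1.0]]
contact_force: [-0.3, 1.0, 4.5]
finger_gap: 63.8
gripper_force: 33.8
```

Request:
{"op": "play_rows", "data": {"motion": [0,0,0.5,0,0,0,1.5,0,0,0,2,0,0,0,3,0,0,0,4,0]}}

```text
time_s: 11.6
tcp_pos: [601.4, -212.1, 146.0]
tcp_rot: [[0.704, 0.71, -0.005], [0.71, -0.704, 0.001], [-0.002, -0.004, -1.0]]
contact_force: [0.6, -0.6, -1.7]
finger_gap: 63.6
gripper_force: 33.6
```

Request:
{"op": "play_rows", "data": {"motion": [-0.5,3.5,0,0,-0.5,3.5,0,0,-0.5,3.5,0,0,-0.5,3.5,0,0,-0.5,3.5,0,0,-0.5,3.5,0,0,-0.5,3.5,0,0,-0.5,3.5,0,0,-0.5,3.5,0,0,-0.5,3.5,0,0]}}

```text
time_s: 12.6
tcp_pos: [552.6, 138.6, 146.9]
tcp_rot: [[0.704, 0.71, -0.0], [0.71, -0.704, -0.001], [-0.0, 0.0, -1.0]]
contact_force: [-0.1, -0.1, -1.4]
finger_gap: 63.7
gripper_force: 33.6
```

Request:
{"op": "play_rows", "data": {"motion": [-0.5,3.5,0,0,-0.5,3.5,0,0,-0.6,3.5,0,0,-0.6,3.5,0,0,0,0,0,0,0,0,0,0]}}

```text
time_s: 13.2
tcp_pos: [530.6, 278.2, 146.6]
tcp_rot: [[0.702, 0.712, -0.0], [0.712, -0.702, -0.001], [-0.001, 0.0, -1.0]]
contact_force: [0.2, -0.8, -2.4]
finger_gap: 63.8
gripper_force: 33.7
```

```bash
python3 - <<'E'
from h import *
s=r.state();f=save("side","s2",crop=(200,200,340,320),scale=5)
print(s["tcp_pos"])
E
```

```text
[530.60780944 278.24568078 146.59401459]
```

View pics/s2.png

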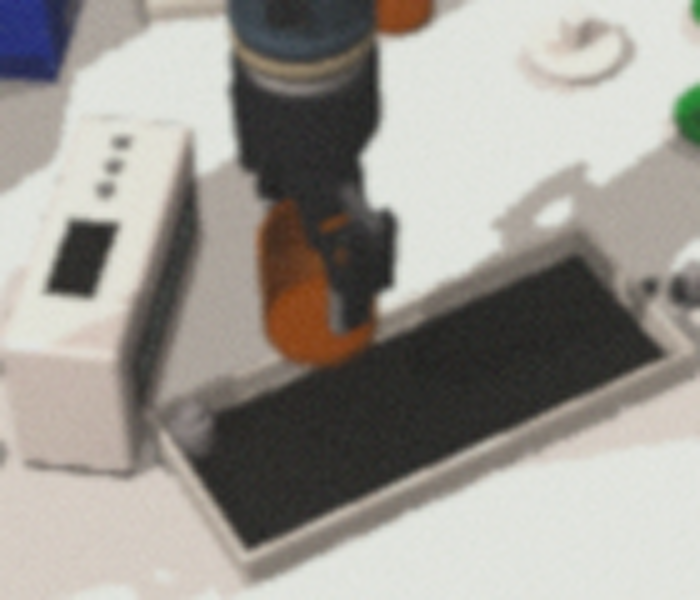

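```bash
cat > t2.py <<'E'
from h import *
from t import T
from scipy.optimize import least_squares
f=load("s2"); w=lambda u,v,z:ray(f,(200+u/5,200+v/5),z)[:2]
C=np.array([w(160,412,28),w(690,345,28),w(248,555,28),w(578,232,28)]); M=np.array([[-20,20],[280,-105],[-20,-105],[280,20]])
q=least_squares(lambda p:(T(p,M)-C).ravel(),[602,292,-2.35])
print(q.x,q.fun.round(1),T(q.x,[[58,-42.5],[128,-42.5],[193,-42.5]]).round(1))
E
python3 t2.py
```

```text
[603.68176609 298.62735318  -2.36076568] [  8.4   2.1  -6.8   2.5  -0.5   6.3  -1.1 -10.9] [[532.6 288. ]
 [482.8 238.7]
 [436.7 193. ]]
```

In the side view the jar hangs over the tray's pin end, clear of the boss. The tray corners at (160,412), (690,345) and (248,555) give a heading of −2.36. I'll lower it and release.

Request:
{"op": "play_rows", "data": {"motion": [0,0.4,-1.5,0,0,0,-1.5,0,0,0,-1.5,0,0,0,-1.5,0,0,0,-1.5,0,0,0,-1,0,0,0,-0.6,0,0,0,-0.5,0,0,0,-0.4,0,0,0,0,0]}}

```text
time_s: 14.25
tcp_pos: [531.5, 282.0, 46.4]
tcp_rot: [[0.704, 0.71, 0.001], [0.71, -0.704, 0.0], [0.001, 0.0, -1.0]]
contact_force: [-0.5, 0.2, -1.0]
finger_gap: 63.7
gripper_force: 33.7
```

Request:
{"op": "play_rows", "data": {"motion": [0,0,0,0,0,0,0,0,0,0,0,0,0,0,0,0], "grip": 0.05}}

```text
time_s: 14.65
tcp_pos: [531.5, 281.8, 46.7]
tcp_rot: [[0.704, 0.71, 0.001], [0.71, -0.704, 0.0], [0.001, 0.0, -1.0]]
contact_force: [0.3, -1.2, -0.6]
finger_gap: 80.8
gripper_force: 0.0
```

Request:
{"op": "play_rows", "data": {"motion": [0,0,2,0,0,0,4,0,0,0,4,0,0,0,4,0,0,0,4,0]}}

```text
time_s: 15.15
tcp_pos: [531.0, 281.6, 228.1]
tcp_rot: [[0.704, 0.71, 0.0], [0.71, -0.704, 0.0], [0.0, 0.0, -1.0]]
contact_force: [1.0, 0.1, 0.0]
finger_gap: 81.1
gripper_force: 0.0
```

```bash
cat > d.py <<'E'
from h import *
import m
def amber(f,im,rads=None):
    hsv=cv2.cvtColor(im,cv2.COLOR_BGR2HSV); k=((hsv[...,0]<20)&(hsv[...,1]>130)&(hsv[...,2]>25)).astype(np.uint8)
    n,l,s,c=cv2.connectedComponentsWithStats(k)
    return [(s[i,0],s[i,1],s[i,0]+s[i,2],s[i,1]+s[i,3],s[i,4]) for i in range(1,n) if s[i,4]>60]
E
python3 - <<'E' | tail -12
from d import *
f=save("top","top2",crop=(160,130,420,270),scale=3); m.f=f
for b in amber(f,cv2.imread("pics/top2_raw.png")):
    for rad in (22,27,32):
        x,e=m.fit(b[:4],0,70,rad,(0,0),1)
        if abs(e).max()<1.2: print(b,rad,x,e)
E
```

```text
bl [622.9 304.8  28. ]
br [569.9  17.   28. ]
fr [452.6  37.5  28. ]
fl [504.4 327.5  28. ]
pin [603.4 292.4  39. ]
ptr [513.2  12.6  22. ]
post [347.6 100.3  22. ]
[602.48680969 292.01637847  -1.75044146] [ 2.9  3.3  2.2 -4.1 -3.4 -2.2 -1.6  3. ]
0 [508.1  10.3]
0.9 [323.2 190.8]
(np.int32(308), np.int32(175), np.int32(324), np.int32(190), np.int32(169)) 22 [ 585.  -113.4] [ 0.4 -1.  -0.4  1. ]
(np.int32(379), np.int32(213), np.int32(396), np.int32(227), np.int32(174)) 22 [ 467.  -346.7] [-0.9 -0.8  0.9  0.8]
```

View pics/top2.png

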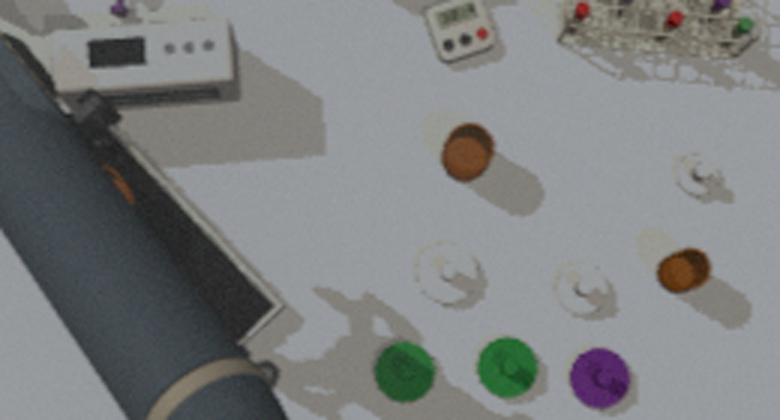

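Everything is where it was; the medium jar is at (467,152) in the crop. I'll fetch it the same way.

Request:
{"op": "play_rows", "data": {"motion": [0.5,-3.3,0,0.15,0.5,-3.3,0,0.15,0.5,-3.3,0,0.15,0.5,-3.3,0,0.15,0.5,-3.3,0,0.15,0.5,-3.3,0,0.15,0.5,-3.3,0,0.15,0.5,-3.3,0,0.15,0.5,-3.3,0,0.15,0.5,-3.3,0,0.15]}}

```text
time_s: 16.2
tcp_pos: [581.2, -49.7, 226.3]
tcp_rot: [[-0.663, 0.748, 0.0], [0.748, 0.663, -0.0], [-0.0, 0.0, -1.0]]
contact_force: [0.4, 0.2, 0.8]
finger_gap: 81.4
gripper_force: 0.0
```

Request:
{"op": "play_rows", "data": {"motion": [0.5,-3.3,0,0,0.5,-3.2,0,0,0,0,-2,0,0,0,-3,0,0,0,-3,0,0,0,-3,0,0,0,-3,0,0,0,-3,0,0,0,-2.1,0,0,0,0,0]}}

```text
time_s: 17.2
tcp_pos: [588.8, -113.2, 32.3]
tcp_rot: [[-0.659, 0.752, -0.006], [0.752, 0.659, 0.001], [0.005, -0.004, -1.0]]
contact_force: [-0.5, 0.1, 1.1]
finger_gap: 81.3
gripper_force: 0.0
```

Request:
{"op": "play_rows", "data": {"motion": [0,0,0,0,0,0,0,0,0,0,0,0,0,0,0,0,0,0,0,0,0,0,0,0], "grip": 1, "newtons": 20}}

```text
time_s: 17.8
tcp_pos: [592.5, -113.3, 37.0]
tcp_rot: [[-0.659, 0.752, 0.003], [0.752, 0.659, -0.001], [-0.002, 0.002, -1.0]]
contact_force: [0.3, -1.0, 5.9]
finger_gap: 53.5
gripper_force: 21.8
```

Request:
{"op": "play_rows", "data": {"motion": [0,0,0,0,0,0,0,0,0,0,0,0,0,0,0,0], "grip": 0.05}}

```text
time_s: 18.2
tcp_pos: [590.9, -113.3, 35.1]
tcp_rot: [[-0.659, 0.753, -0.001], [0.753, 0.659, 0.0], [0.001, -0.0, -1.0]]
contact_force: [0.6, 0.1, -0.6]
finger_gap: 80.9
gripper_force: 0.0
```

Request:
{"op": "play_rows", "data": {"motion": [0,0,0,-0.15,0,0,0,-0.15,0,0,0,-0.15,0,0,0,-0.15,0,0,0,-0.15,0,0,0,-0.15,0,0,0,-0.15,0,0,0,-0.15,0,0,0,-0.15,0,0,0,-0.15]}}

```text
time_s: 19.2
tcp_pos: [591.2, -113.1, 35.2]
tcp_rot: [[0.708, 0.706, -0.0], [0.706, -0.708, 0.0], [-0.0, -0.0, -1.0]]
contact_force: [-0.7, 0.0, -0.3]
finger_gap: 80.6
gripper_force: 0.0
```

Request:
{"op": "play_rows", "data": {"motion": [0,0,0,0,0,0,0,0,0,0,0,0,0,0,0,0,0,0,0,0,0,0,0,0], "grip": 1, "newtons": 30}}

```text
time_s: 19.8
tcp_pos: [591.4, -113.1, 35.5]
tcp_rot: [[0.704, 0.711, 0.0], [0.711, -0.704, 0.0], [0.001, 0.0, -1.0]]
contact_force: [-0.2, 0.9, 2.7]
finger_gap: 53.3
gripper_force: 31.8
```

Request:
{"op": "play_rows", "data": {"motion": [0,0,0.5,0,0,0,1.5,0,0,0,2,0,0,0,3,0,0,0,4,0,0,0,4,0,0,0,0,0]}}

```text
time_s: 20.5
tcp_pos: [595.0, -114.0, 192.7]
tcp_rot: [[0.704, 0.71, 0.013], [0.71, -0.704, -0.002], [0.008, 0.011, -1.0]]
contact_force: [0.7, -0.2, -1.2]
finger_gap: 53.2
gripper_force: 31.8
```

Request:
{"op": "play_rows", "data": {"motion": [-0.9,2.9,0,0,-0.9,2.9,0,0,-0.9,2.9,0,0,-0.9,2.9,0,0,-0.9,2.9,0,0,-0.9,2.9,0,0,-0.9,2.9,0,0,-0.9,2.9,0,0,-0.9,2.9,0,0,-0.9,2.9,0,0]}}

```text
time_s: 21.5
tcp_pos: [500.4, 177.4, 185.4]
tcp_rot: [[0.704, 0.71, -0.0], [0.71, -0.704, -0.001], [-0.001, 0.0, -1.0]]
contact_force: [0.2, -0.8, -0.9]
finger_gap: 53.3
gripper_force: 31.9
```

Request:
{"op": "play_rows", "data": {"motion": [-0.9,2.8,0,0,-1.05,2.75,0,0,0,0,0,0,0,0,0,0,0,0,0,0]}}

```text
time_s: 22.0
tcp_pos: [482.1, 230.8, 185.3]
tcp_rot: [[0.705, 0.709, 0.0], [0.709, -0.705, -0.001], [-0.001, 0.001, -1.0]]
contact_force: [-0.8, 0.7, -1.5]
finger_gap: 53.5
gripper_force: 31.9
```

Request:
{"op": "play_rows", "data": {"motion": [0,0.1,-2,0,0,0,-2,0,0,0,-2,0,0,0,-2,0,0,0,-2,0,0,0,-1.5,0,0,0,-1,0,0,0,-1,0,0,0,-0.5,0,0,0,0,0]}}

```text
time_s: 23.0
tcp_pos: [482.0, 233.0, 45.2]
tcp_rot: [[0.704, 0.71, 0.0], [0.71, -0.704, -0.0], [-0.0, 0.0, -1.0]]
contact_force: [0.9, 0.5, -0.9]
finger_gap: 53.2
gripper_force: 32.0
```

Request:
{"op": "play_rows", "data": {"motion": [0,0,0,0,0,0,0,0,0,0,0,0,0,0,0,0], "grip": 0.1}}

```text
time_s: 23.4
tcp_pos: [481.9, 233.4, 45.7]
tcp_rot: [[0.704, 0.71, 0.001], [0.71, -0.704, 0.0], [0.001, 0.0, -1.0]]
contact_force: [-0.4, 0.1, 0.1]
finger_gap: 76.6
gripper_force: 0.0
```

Request:
{"op": "play_rows", "data": {"motion": [0,0,2,0,0,0,4,0,0,0,4,0,0,0,4,0,0,0,4,0]}}

```text
time_s: 23.9
tcp_pos: [481.4, 233.1, 227.2]
tcp_rot: [[0.704, 0.71, 0.0], [0.71, -0.704, 0.0], [0.0, 0.0, -1.0]]
contact_force: [0.9, 1.2, 0.0]
finger_gap: 76.5
gripper_force: 0.0
```

```bash
python3 - <<'E' | tail -4
from d import *
s=r.state(); print(s["tcp_pos"])
f=save("top","top3"); m.f=f
for b in amber(f,cv2.imread("pics/top3_raw.png")):
    for rad in (22,27,32):
        x,e=m.fit(b[:4],0,70,rad,(0,0),1)
        if abs(e).max()<1.2: print(b,rad,x,e)
E
```

```text
[602.48680969 292.01637847  -1.75044146] [ 2.9  3.3  2.2 -4.1 -3.4 -2.2 -1.6  3. ]
0 [508.1  10.3]
0.9 [323.2 190.8]
[481.41944556 233.09276619 227.1853128 ]
```

Request:
{"op": "play_rows", "data": {"motion": [-0.1,-3.6,0,0,-0.1,-3.6,0,0,-0.1,-3.6,0,0,-0.1,-3.6,0,0,-0.1,-3.6,0,0,-0.1,-3.6,0,0,-0.1,-3.6,0,0,-0.1,-3.6,0,0,-0.1,-3.6,0,0,-0.1,-3.6,0,0]}}

```text
time_s: 24.95
tcp_pos: [471.4, -128.2, 225.4]
tcp_rot: [[0.704, 0.71, 0.001], [0.71, -0.704, -0.0], [0.0, 0.001, -1.0]]
contact_force: [0.8, -0.2, -0.3]
finger_gap: 77.2
gripper_force: 0.0
```

Request:
{"op": "play_rows", "data": {"motion": [-0.1,-3.7,0,0,-0.1,-3.6,0,0,-0.1,-3.6,0,0,-0.1,-3.6,0,0,-0.1,-3.6,0,0,0,-3,0,0,0,0,0,0,0,0,0,0]}}

```text
time_s: 25.75
tcp_pos: [466.5, -337.8, 224.9]
tcp_rot: [[0.705, 0.709, -0.0], [0.709, -0.705, 0.001], [0.0, -0.001, -1.0]]
contact_force: [-0.2, 0.2, 0.0]
finger_gap: 77.2
gripper_force: 0.0
```

```bash
python3 - <<'E' | tail -8
from d import *
s=r.state(); print(s["tcp_pos"])
f=save("wrist","w2")
print("pred",proj(f,(466.5,-348,70),s),proj(f,(466.5,-348,0),s))
for n,p in dict(ls=(577,-367),lm=(446.7,-239)).items(): print(n,proj(f,(*p,14),s))
print(amber(f,cv2.imread("pics/w2_raw.png")))
E
```

```text
[602.48680969 292.01637847  -1.75044146] [ 2.9  3.3  2.2 -4.1 -3.4 -2.2 -1.6  3. ]
0 [508.1  10.3]
0.9 [323.2 190.8]
[ 466.45413409 -337.8365463   224.90691144]
pred [286.50707131 210.28696708] [284.89253446 193.5309786 ]
ls [376.17693611 134.25531142]
lm [195.94668322 135.4388883 ]
[(np.int32(264), np.int32(174), np.int32(310), np.int32(230), np.int32(1950)), (np.int32(295), np.int32(344), np.int32(331), np.int32(356), np.int32(289))]
```

View pics/w2.png

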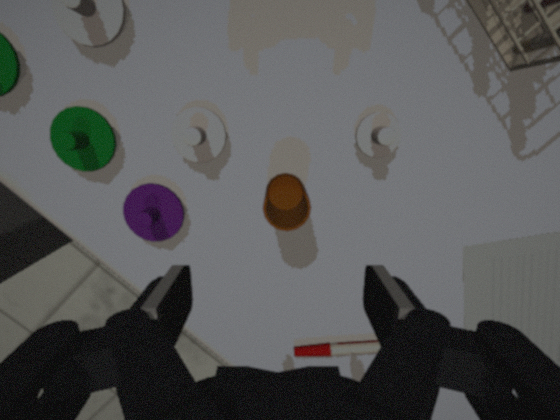

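Wrist view: small jar rim at (287,207), as predicted; small lid at (377,135), medium lid at (201,131); the marker is well clear. I'll fetch the small jar.

Request:
{"op": "play_rows", "data": {"motion": [0,-0.8,-1,0.15,0,0,-1,0.15,0,0,-1,0.15,0,0,-1,0.15,0,0,-1.5,0.15,0,0,-2.5,0.15,0,0,-3,0.15,0,0,-3,0.15,0,0,-3,0.15,0,0,-2,0.15]}}

```text
time_s: 26.8
tcp_pos: [466.6, -343.2, 33.7]
tcp_rot: [[-0.666, 0.746, -0.001], [0.746, 0.666, 0.002], [0.003, 0.0, -1.0]]
contact_force: [0.3, -0.6, 0.3]
finger_gap: 76.9
gripper_force: 0.0
```

Request:
{"op": "play_rows", "data": {"motion": [0,0,0,0,0,0,0,0,0,0,0,0,0,0,0,0,0,0,0,0,0,0,0,0], "grip": 1, "newtons": 20}}

```text
time_s: 27.4
tcp_pos: [467.4, -346.0, 36.4]
tcp_rot: [[-0.658, 0.753, 0.001], [0.753, 0.658, -0.001], [-0.002, 0.0, -1.0]]
contact_force: [-1.2, -0.2, 3.8]
finger_gap: 44.2
gripper_force: 20.8
```

Request:
{"op": "play_rows", "data": {"motion": [0,0,0,0,0,0,0,0,0,0,0,0,0,0,0,0], "grip": 0.1}}

```text
time_s: 27.8
tcp_pos: [466.6, -345.8, 35.2]
tcp_rot: [[-0.659, 0.753, -0.0], [0.753, 0.659, 0.0], [0.0, -0.0, -1.0]]
contact_force: [-0.8, -0.5, 0.3]
finger_gap: 76.7
gripper_force: 0.0
```

Request:
{"op": "play_rows", "data": {"motion": [0,0,0,-0.15,0,0,0,-0.15,0,0,0,-0.15,0,0,0,-0.15,0,0,0,-0.15,0,0,0,-0.15,0,0,0,-0.15,0,0,0,-0.15,0,0,0,-0.15,0,0,0,-0.15]}}

```text
time_s: 28.8
tcp_pos: [466.7, -345.7, 35.2]
tcp_rot: [[0.708, 0.706, -0.0], [0.706, -0.708, 0.0], [0.0, -0.0, -1.0]]
contact_force: [1.0, 1.1, -1.0]
finger_gap: 76.9
gripper_force: 0.0
```

Request:
{"op": "play_rows", "data": {"motion": [0,0,0,0,0,0,0,0,0,0,0,0,0,0,0,0,0,0,0,0,0,0,0,0], "grip": 1, "newtons": 30}}

```text
time_s: 29.4
tcp_pos: [467.0, -345.9, 35.5]
tcp_rot: [[0.704, 0.711, 0.001], [0.711, -0.704, -0.0], [0.0, 0.001, -1.0]]
contact_force: [-0.2, 1.2, 1.9]
finger_gap: 43.5
gripper_force: 30.7
```

Request:
{"op": "play_rows", "data": {"motion": [0,0,0.5,0,0,0,1.5,0,0,0,2,0,0,0,3,0,0,0,4,0,0,0,4,0,0,0,0,0,0,0,0,0]}}

```text
time_s: 30.2
tcp_pos: [466.9, -346.0, 187.0]
tcp_rot: [[0.704, 0.71, 0.002], [0.71, -0.704, -0.001], [0.001, 0.003, -1.0]]
contact_force: [-0.6, 0.8, -1.5]
finger_gap: 43.5
gripper_force: 30.8
```

Request:
{"op": "play_rows", "data": {"motion": [0,3.5,0,0,0,3.5,0,0,0,3.5,0,0,0,3.5,0,0,0,3.5,0,0,0,3.5,0,0,0,3.5,0,0,0,3.5,0,0,0,3.5,0,0,0,3.5,0,0]}}

```text
time_s: 31.2
tcp_pos: [465.2, 5.4, 184.0]
tcp_rot: [[0.704, 0.71, -0.003], [0.71, -0.704, -0.001], [-0.003, -0.002, -1.0]]
contact_force: [0.4, 0.4, -0.9]
finger_gap: 43.7
gripper_force: 30.8
```

Request:
{"op": "play_rows", "data": {"motion": [-0.6,3.5,0,0,-0.6,3.5,0,0,-0.6,3.5,0,0,-0.6,3.5,0,0,-0.6,3.5,0,0,-0.1,0.75,0,0,0,0,0,0,0,0,0,0]}}

```text
time_s: 32.0
tcp_pos: [435.4, 185.2, 184.5]
tcp_rot: [[0.705, 0.709, -0.002], [0.709, -0.705, -0.002], [-0.002, 0.0, -1.0]]
contact_force: [0.9, -0.5, -0.8]
finger_gap: 43.6
gripper_force: 30.9
```

Request:
{"op": "play_rows", "data": {"motion": [0,0,-2,0,0,0,-2,0,0,0,-2,0,0,0,-2,0,0,0,-2,0,0,0,-1.5,0,0,0,-1,0,0,0,-1,0,0,0,-0.5,0,0,0,0,0]}}

```text
time_s: 33.0
tcp_pos: [435.9, 186.4, 45.2]
tcp_rot: [[0.704, 0.71, -0.0], [0.71, -0.704, -0.0], [-0.0, 0.0, -1.0]]
contact_force: [0.5, 0.2, 0.2]
finger_gap: 43.4
gripper_force: 30.9
```

Request:
{"op": "play_rows", "data": {"motion": [0,0,0,0,0,0,0,0,0,0,0,0,0,0,0,0], "grip": 0.15}}

```text
time_s: 33.4
tcp_pos: [435.9, 186.9, 45.6]
tcp_rot: [[0.704, 0.71, 0.001], [0.71, -0.704, 0.0], [0.001, 0.0, -1.0]]
contact_force: [0.5, -0.4, 0.2]
finger_gap: 72.2
gripper_force: 0.0
```

Request:
{"op": "play_rows", "data": {"motion": [0,0,2,0,0,0,4,0,0,0,4,0,0,0,4,0,0,0,4,0]}}

```text
time_s: 33.9
tcp_pos: [435.4, 186.6, 227.2]
tcp_rot: [[0.704, 0.71, 0.0], [0.71, -0.704, 0.0], [0.0, 0.0, -1.0]]
contact_force: [1.7, 0.6, 0.1]
finger_gap: 73.0
gripper_force: 0.0
```

Request:
{"op": "play_rows", "data": {"motion": [0.2,-3,0,0,0.2,-3,0,0,0.2,-3,0,0,0.2,-3,0,0,0.2,-3,0,0,0.2,-3,0,0,0.2,-3,0,0,0.2,-3,0,0,0.2,-3,0,0,0,0,0,0]}}

```text
time_s: 34.9
tcp_pos: [453.5, -87.5, 225.6]
tcp_rot: [[0.709, 0.705, 0.001], [0.705, -0.709, -0.002], [-0.001, 0.002, -1.0]]
contact_force: [-0.2, 0.4, 0.2]
finger_gap: 72.6
gripper_force: 0.0
```

```bash
python3 - <<'E' | tail -5
from d import *
s=r.state(); print(s["tcp_pos"])
f=save("wrist","w3")
print("pred",proj(f,(457,-91,14),s),proj(f,(447,-239,14),s),proj(f,(351,-50,14),s))
E
```

```text
[602.48680969 292.01637847  -1.75044146] [ 2.9  3.3  2.2 -4.1 -3.4 -2.2 -1.6  3. ]
0 [508.1  10.3]
0.9 [323.2 190.8]
[453.46422484 -87.47356874 225.58441332]
pred [282.65265777 189.43335094] [366.84485686 283.86707558] [188.28773221 230.71532745]
```

View pics/w3.png

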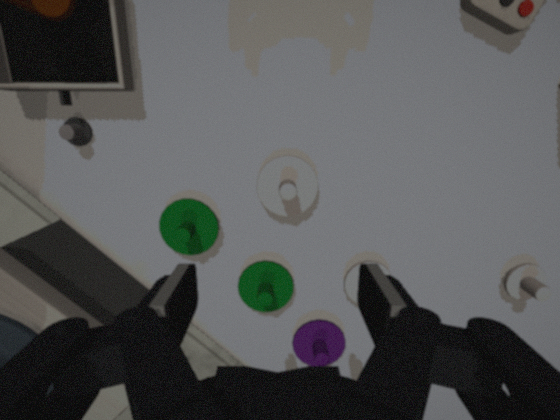

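```bash
python3 - <<'E' | tail -3
from d import *
f=load("w3"); s=r.state()
print(ray(f,(288,185),14,s),ray(f,(288,191),40,s)); print(s["tcp_pos"])
E
```

```text
0.9 [323.2 190.8]
[464.30496734 -88.82230974  14.        ] [463.08232173 -88.91647831  40.        ]
[453.46793936 -85.01742608 225.42367108]
```

Request:
{"op": "play_rows", "data": {"motion": [0.9,-0.7,-1,0.15,0,0,-2,0.15,0,0,-2,0.15,0,0,-2,0.15,0,0,-2,0.15,0,0,-3,0.15,0,0,-3,0.15,0,0,-2.5,0.15,0,0,-1.5,0.15,0,0,-0.8,0.15], "grip": 0.45}}

```text
time_s: 35.95
tcp_pos: [462.0, -88.5, 25.9]
tcp_rot: [[-0.665, 0.747, -0.002], [0.747, 0.665, 0.002], [0.003, -0.001, -1.0]]
contact_force: [0.3, -0.4, 0.3]
finger_gap: 46.7
gripper_force: 0.0
```

Request:
{"op": "play_rows", "data": {"motion": [0,0,0,0,0,0,0,0,0,0,0,0,0,0,0,0,0,0,0,0,0,0,0,0], "grip": 1, "newtons": 20}}

```text
time_s: 36.55
tcp_pos: [463.0, -90.2, 27.7]
tcp_rot: [[-0.658, 0.753, 0.001], [0.753, 0.658, -0.0], [-0.001, 0.0, -1.0]]
contact_force: [-0.6, -0.2, -0.2]
finger_gap: 17.0
gripper_force: 20.9
```

Request:
{"op": "play_rows", "data": {"motion": [0,0,0,0,0,0,0,0,0,0,0,0], "grip": 0.5}}

```text
time_s: 36.85
tcp_pos: [462.8, -90.3, 27.4]
tcp_rot: [[-0.658, 0.753, 0.0], [0.753, 0.658, 0.0], [-0.0, 0.0, -1.0]]
contact_force: [0.8, 0.5, 0.3]
finger_gap: 42.8
gripper_force: 0.0
```

Request:
{"op": "play_rows", "data": {"motion": [0,0,0,-0.15,0,0,0,-0.15,0,0,0,-0.15,0,0,0,-0.15,0,0,0,-0.15,0,0,0,-0.15,0,0,0,-0.15,0,0,0,-0.15,0,0,0,-0.15,0,0,0,-0.15]}}

```text
time_s: 37.85
tcp_pos: [462.8, -90.2, 27.3]
tcp_rot: [[0.708, 0.706, 0.0], [0.706, -0.708, 0.0], [0.0, 0.0, -1.0]]
contact_force: [-0.1, -0.7, 0.8]
finger_gap: 42.2
gripper_force: 0.0
```

Request:
{"op": "play_rows", "data": {"motion": [0,0,0,0,0,0,0,0,0,0,0,0,0,0,0,0,0,0,0,0,0,0,0,0], "grip": 1, "newtons": 30}}

```text
time_s: 38.45
tcp_pos: [462.9, -90.2, 27.4]
tcp_rot: [[0.704, 0.71, 0.0], [0.71, -0.704, 0.0], [0.0, 0.0, -1.0]]
contact_force: [0.2, 1.6, 3.1]
finger_gap: 16.9
gripper_force: 29.2
```

Request:
{"op": "play_rows", "data": {"motion": [0,0,0.5,0,0,0,1.5,0,0,0,2,0,0,0,3,0,0,0,4,0,0,0,4,0,0,0,0,0,0,0,0,0]}}

```text
time_s: 39.25
tcp_pos: [462.8, -90.3, 178.1]
tcp_rot: [[0.704, 0.71, 0.002], [0.71, -0.704, 0.0], [0.002, 0.001, -1.0]]
contact_force: [-0.4, -0.1, -0.3]
finger_gap: 16.8
gripper_force: 29.3
```

Request:
{"op": "play_rows", "data": {"motion": [0.2,3.2,0,0,0.2,3.2,0,0,0.2,3.2,0,0,0.2,3.2,0,0,0.2,3.2,0,0,0.2,3.2,0,0,0.2,3.2,0,0,0.2,3.2,0,0,0,3.2,0,0,0,3.2,0,0]}}

```text
time_s: 40.25
tcp_pos: [477.5, 230.2, 175.3]
tcp_rot: [[0.704, 0.71, -0.003], [0.71, -0.704, -0.002], [-0.004, -0.001, -1.0]]
contact_force: [1.2, -0.1, -0.3]
finger_gap: 17.2
gripper_force: 29.3
```

Request:
{"op": "play_rows", "data": {"motion": [0,0,0,0,0,0,0,0,0,0,0,0]}}

```text
time_s: 40.55
tcp_pos: [478.2, 228.0, 176.2]
tcp_rot: [[0.705, 0.709, -0.002], [0.709, -0.705, -0.002], [-0.003, -0.0, -1.0]]
contact_force: [0.1, -0.3, -0.9]
finger_gap: 16.6
gripper_force: 29.3
```

```bash
sed -i 's/^for\|^C=\|^M=\|^g=\|^q=\|^h=/if __name__=="__main__": &/' m.py; sed -i '/^if.*q=least/,$d' m.py; cat >> d.py <<'E'
def rimfit(f,s,box,z,rad,p0):
    """fit rim outline bbox+base silhouette in wrist view"""
    def res(p):
        u=np.array([proj(f,X,s) for X in m.cyl(p[0],p[1],z,z+70,rad)]); return np.r_[u.min(0),u.max(0)]-np.array(box[:4])
    q=least_squares(res,p0); return q.x.round(1),q.fun.round(1)
from scipy.optimize import least_squares
J=dict(large=(531.4,282,32),med=(482,233.2,27),small=(435.9,186.6,22))
def check(name):
    s=r.state(); f=save("wrist",name); print(s["tcp_pos"].round(1),s["time_s"])
    for n,(x,y,rad) in J.items():
        u=np.array([proj(f,X,s) for X in m.cyl(x,y,9,79,rad)]); print(n,"pred",u.min(0).round(),u.max(0).round())
    for b in amber(f,cv2.imread(f"pics/{name}_raw.png")):
        c=np.array([b[0]+b[2],b[1]+b[3]])/2; print([int(v) for v in b])
        for n,(x,y,rad) in J.items():
            q=rimfit(f,s,b,9,rad,(x,y))
            if abs(q[1]).max()<4: print("  ",n,*q)
E
python3 -c "
from d import *
check('w4')"
```

```text
Traceback (most recent call last):
  File "d.py", line 2, in <module>
    import m
  File "m.py", line 12
    if __name__=="__main__": for n,bb,rad in (("small",(545,314,635,388),22),("med",(187,104,274,203),27),("large",(332,82,440,195),32)): print(n,fit(bb,0,70,rad))
                             ^^^
SyntaxError: invalid syntax
```

```bash
sed -i '/^if __name/d;/^for/d;/^w=/d' m.py; python3 -c "
from d import *
check('w4')"
```

```text
[478.2 228.  176.2] 40.55
large pred [230.  60.] [326. 161.]
med pred [240. 163.] [315. 248.]
small pred [249. 236.] [306. 319.]
[228, 58, 327, 214, 10261]
```

View pics/w4.png

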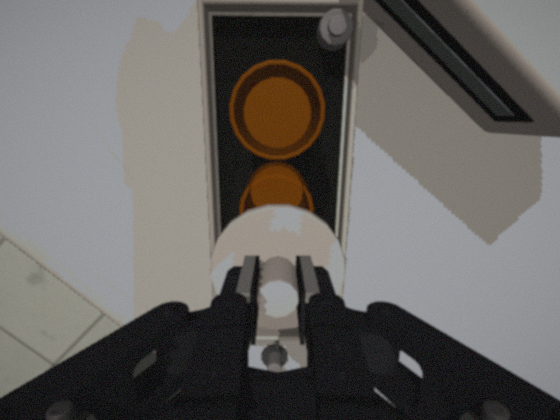

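Wrist view: the large jar at (277,110) and the medium at (276,190) stand where they were put, and the lid hangs level in the grip at (278,290). I'll move over the large jar.

Request:
{"op": "play_rows", "data": {"motion": [1,1,0,0,2,2,0,0,1.5,1.5,0,0,0.75,0.7,0,0,0,0,-3,0,0,0,-2,0,0,0,-1,0,0,0,0,0,0,0,0,0,0,0,0,0]}}

```text
time_s: 41.6
tcp_pos: [532.1, 282.0, 118.6]
tcp_rot: [[0.704, 0.71, 0.002], [0.71, -0.704, 0.001], [0.002, 0.001, -1.0]]
contact_force: [0.2, -0.0, -0.3]
finger_gap: 17.0
gripper_force: 29.3
```

Request:
{"op": "play_rows", "data": {"motion": [-0.05,0,-0.5,0,0,0,-0.5,0,0,0,-0.3,0,0,0,-0.3,0,0,0,-0.2,0,0,0,-0.2,0,0,0,0,0,0,0,0,0]}}

```text
time_s: 42.4
tcp_pos: [530.8, 281.8, 98.4]
tcp_rot: [[0.704, 0.71, 0.0], [0.71, -0.704, 0.0], [0.0, -0.0, -1.0]]
contact_force: [-2.6, -1.4, 7.1]
finger_gap: 16.7
gripper_force: 29.9
```

Request:
{"op": "play_rows", "data": {"motion": [0,0,0,0,0,0,0,0,0,0,0,0], "grip": 0.55}}

```text
time_s: 42.7
tcp_pos: [530.7, 281.7, 97.1]
tcp_rot: [[0.704, 0.71, 0.0], [0.71, -0.704, -0.0], [-0.0, 0.0, -1.0]]
contact_force: [0.4, 0.3, 0.3]
finger_gap: 38.5
gripper_force: 0.0
```

Request:
{"op": "play_rows", "data": {"motion": [0,0,1,0,0,0,3,0,0,0,4,0,0,0,4,0,0,0,0,0]}}

```text
time_s: 43.2
tcp_pos: [534.2, 283.2, 224.3]
tcp_rot: [[0.704, 0.71, 0.011], [0.71, -0.704, 0.007], [0.012, 0.003, -1.0]]
contact_force: [-0.8, 1.2, 0.1]
finger_gap: 38.6
gripper_force: 0.0
```

```bash
python3 -c "
from d import *
f=load('w2'); s=dict(r.state()); s['tcp_pos']=np.array([466.45,-337.84,224.9]); s['tcp_rot']=np.array([[.705,.709,0],[.709,-.705,.001],[0,-.001,-1]])
print('med',ray(f,(201,131),14,s),ray(f,(196,135),40,s)); print('small',ray(f,(377,135),14,s),ray(f,(386,136),40,s))
g=save('top','top5'); a=cv2.imread('pics/top3_raw.png').astype(int); b=cv2.imread('pics/top5_raw.png').astype(int)
for c in ((353,226),(391,188),(395,187)):
    print(c,abs(a-b)[c[1]-12:c[1]+12,c[0]-12:c[0]+12].max(2).mean().round(1), end=' ')
a0=cv2.imread('pics/top0_raw.png').astype(int); print([abs(a0-b)[c[1]-12:c[1]+12,c[0]-12:c[0]+12].max(2).mean().round(1) for c in ((353,226),(393,188),(300,250))])
print(r.state()['tcp_pos'])"
```

```text
med [ 453.83772892 -239.69628526   14.        ] [ 452.55911995 -242.35725624   40.        ]
small [ 577.39832942 -368.29351172   14.        ] [ 578.19234553 -368.75016593   40.        ]
(353, 226) 5.3 (391, 188) 5.3 (395, 187) 5.3 [np.float64(16.7), np.float64(9.8), np.float64(16.2)]
[532.56469359 282.52018395 221.23099086]
```

Request:
{"op": "play_rows", "data": {"motion": [-0.5,-3.5,0,0.15,-0.5,-3.5,0,0.15,-0.5,-3.5,0,0.15,-0.5,-3.5,0,0.15,-0.5,-3.5,0,0.15,-0.5,-3.5,0,0.15,-0.5,-3.5,0,0.15,-0.5,-3.5,0,0.15,-0.5,-3.5,0,0.15,-0.5,-3.5,0,0.15]}}

```text
time_s: 44.25
tcp_pos: [479.7, -69.0, 216.5]
tcp_rot: [[-0.661, 0.75, -0.002], [0.75, 0.661, 0.0], [0.001, -0.001, -1.0]]
contact_force: [0.4, -0.4, 0.4]
finger_gap: 38.3
gripper_force: 0.0
```

Request:
{"op": "play_rows", "data": {"motion": [-0.55,-3.5,0,0,-0.55,-3.5,0,0,-0.55,-3.5,0,0,-0.55,-3.5,0,0,-0.55,-3.3,0,0,0,0,-3,0,0,0,-4,0,0,0,-4,0,0,0,-3,0,0,0,0,0]}}

```text
time_s: 45.25
tcp_pos: [449.7, -238.9, 73.2]
tcp_rot: [[-0.656, 0.754, -0.01], [0.754, 0.656, 0.004], [0.009, -0.005, -1.0]]
contact_force: [-0.9, 0.3, -0.6]
finger_gap: 38.3
gripper_force: 0.0
```

Request:
{"op": "play_rows", "data": {"motion": [0,0,0,0,0,0,-2,0,0,0,-1.5,0,0,0,-1,0,0,0,-0.5,0,0,0,0,0]}}

```text
time_s: 45.85
tcp_pos: [453.7, -240.7, 27.7]
tcp_rot: [[-0.656, 0.754, 0.001], [0.754, 0.656, -0.0], [-0.0, 0.0, -1.0]]
contact_force: [-0.3, 0.3, -0.5]
finger_gap: 38.4
gripper_force: 0.0
```

Request:
{"op": "play_rows", "data": {"motion": [0,0,0,0,0,0,0,0,0,0,0,0,0,0,0,0,0,0,0,0,0,0,0,0], "grip": 1, "newtons": 20}}

```text
time_s: 46.45
tcp_pos: [454.0, -240.9, 28.2]
tcp_rot: [[-0.656, 0.755, 0.002], [0.755, 0.656, -0.0], [-0.001, 0.001, -1.0]]
contact_force: [-0.7, 0.4, 5.8]
finger_gap: 16.9
gripper_force: 21.0
```

Request:
{"op": "play_rows", "data": {"motion": [0,0,0,0,0,0,0,0,0,0,0,0], "grip": 0.5}}

```text
time_s: 46.75
tcp_pos: [453.2, -240.5, 27.2]
tcp_rot: [[-0.656, 0.754, -0.0], [0.754, 0.656, 0.0], [0.0, -0.0, -1.0]]
contact_force: [-0.3, -0.2, 0.1]
finger_gap: 42.6
gripper_force: 0.0
```

Request:
{"op": "play_rows", "data": {"motion": [0,0,0,-0.15,0,0,0,-0.15,0,0,0,-0.15,0,0,0,-0.15,0,0,0,-0.15,0,0,0,-0.15,0,0,0,-0.15,0,0,0,-0.15,0,0,0,-0.15,0,0,0,-0.15]}}

```text
time_s: 47.75
tcp_pos: [453.3, -240.4, 27.2]
tcp_rot: [[0.71, 0.704, -0.0], [0.704, -0.71, 0.0], [0.0, -0.0, -1.0]]
contact_force: [0.1, 0.6, -0.0]
finger_gap: 43.1
gripper_force: 0.0
```

Request:
{"op": "play_rows", "data": {"motion": [0,0,0,0,0,0,0,0,0,0,0,0,0,0,0,0,0,0,0,0,0,0,0,0], "grip": 1, "newtons": 30}}

```text
time_s: 48.35
tcp_pos: [453.3, -240.7, 27.4]
tcp_rot: [[0.706, 0.708, 0.0], [0.708, -0.706, 0.0], [0.0, 0.0, -1.0]]
contact_force: [-0.2, -0.3, -0.7]
finger_gap: 16.9
gripper_force: 29.2
```

Request:
{"op": "play_rows", "data": {"motion": [0,0,0.5,0,0,0,1.5,0,0,0,2,0,0,0,3,0,0,0,4,0,0,0,4,0,0,0,0,0,0,0,0,0]}}

```text
time_s: 49.15
tcp_pos: [453.8, -240.6, 178.8]
tcp_rot: [[0.706, 0.708, 0.003], [0.708, -0.706, 0.0], [0.002, 0.002, -1.0]]
contact_force: [0.2, 0.1, -0.9]
finger_gap: 16.9
gripper_force: 29.3
```

Request:
{"op": "play_rows", "data": {"motion": [0,3.5,0,0,0,3.5,0,0,0,3.5,0,0,0,3.5,0,0,0,3.5,0,0,0,3.5,0,0,0,3.5,0,0,0,3.5,0,0,0,3.5,0,0,0,3.5,0,0]}}

```text
time_s: 50.15
tcp_pos: [452.0, 110.5, 176.4]
tcp_rot: [[0.706, 0.708, -0.002], [0.708, -0.706, -0.001], [-0.002, -0.001, -1.0]]
contact_force: [0.7, -0.4, 0.1]
finger_gap: 16.9
gripper_force: 29.4
```

Request:
{"op": "play_rows", "data": {"motion": [-1.1,3.5,0,0,-1.1,3.7,0,0,0,0,0,0,0,0,0,0,0,0,0,0]}}

```text
time_s: 50.65
tcp_pos: [431.1, 180.1, 176.8]
tcp_rot: [[0.707, 0.707, -0.001], [0.707, -0.707, -0.001], [-0.002, 0.0, -1.0]]
contact_force: [-0.2, 0.2, -1.0]
finger_gap: 16.9
gripper_force: 29.4
```

```bash
python3 -c "
from d import *
check('w6')"
```

```text
[431.1 180.1 176.8] 50.65
large pred [224. -65.] [329.  70.]
med pred [236.  73.] [317. 157.]
small pred [247. 167.] [307. 239.]
[234, 42, 317, 156, 6240]
[245, 165, 308, 220, 2346]
```

View pics/w6.png

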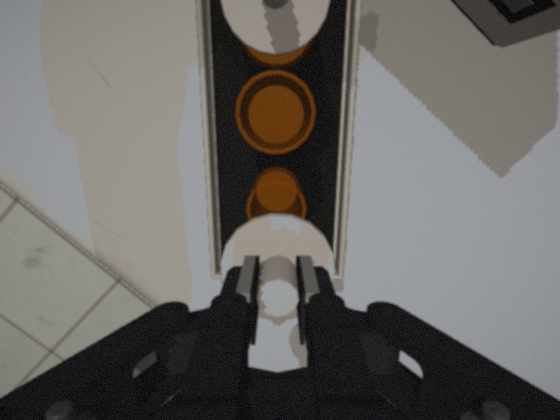

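Wrist view: the large lid is seated at (276,10), and the medium jar's rim at (276,112) matches the prediction. I'll close the medium jar.

Request:
{"op": "play_rows", "data": {"motion": [1,1,0,0,2,2,0,0,1.5,1.5,0,0,0.57,0.68,0,0,0,0,-3,0,0,0,-2,0,0,0,-1,0,0,0,0,0,0,0,0,0,0,0,0,0]}}

```text
time_s: 51.7
tcp_pos: [482.9, 233.4, 118.4]
tcp_rot: [[0.706, 0.708, 0.002], [0.708, -0.706, 0.001], [0.002, 0.0, -1.0]]
contact_force: [0.2, 0.1, -0.6]
finger_gap: 16.8
gripper_force: 29.5
```

Request:
{"op": "play_rows", "data": {"motion": [-0.05,0,-0.5,0,0,0,-0.5,0,0,0,-0.3,0,0,0,-0.3,0,0,0,-0.2,0,0,0,-0.2,0,0,0,0,0,0,0,0,0]}}

```text
time_s: 52.5
tcp_pos: [481.8, 233.2, 98.2]
tcp_rot: [[0.706, 0.708, -0.0], [0.708, -0.706, 0.001], [0.0, -0.001, -1.0]]
contact_force: [-1.2, -1.0, 7.0]
finger_gap: 17.0
gripper_force: 30.1
```

Request:
{"op": "play_rows", "data": {"motion": [0,0,0,0,0,0,0,0,0,0,0,0], "grip": 0.55}}

```text
time_s: 52.8
tcp_pos: [481.5, 233.2, 97.2]
tcp_rot: [[0.706, 0.708, 0.0], [0.708, -0.706, -0.0], [-0.0, 0.0, -1.0]]
contact_force: [0.0, 0.5, -0.5]
finger_gap: 38.2
gripper_force: 0.0
```

Request:
{"op": "play_rows", "data": {"motion": [0,0,1,0,0,0,3,0,0,0,4,0,0,0,4,0,0,0,0,0]}}

```text
time_s: 53.3
tcp_pos: [485.1, 234.1, 223.0]
tcp_rot: [[0.706, 0.708, 0.009], [0.708, -0.706, 0.006], [0.011, 0.002, -1.0]]
contact_force: [0.8, 0.5, 0.4]
finger_gap: 38.2
gripper_force: 0.0
```

```bash
python3 -c "
from d import *
g=save('top','top7'); b=cv2.imread('pics/top7_raw.png').astype(int)
for n in ('top3','top5'):
    a=cv2.imread(f'pics/{n}_raw.png').astype(int); c=(393,188)
    print(abs(a-b)[c[1]-12:c[1]+12,c[0]-12:c[0]+12].max(2).mean().round(1))
print(r.state()['tcp_pos'])"
```

```text
2.4
4.0
[483.26062054 233.78961395 220.38827908]
```

Request:
{"op": "play_rows", "data": {"motion": [0.5,-3.5,0,0.15,0.5,-3.5,0,0.15,0.5,-3.5,0,0.15,0.5,-3.5,0,0.15,0.5,-3.5,0,0.15,0.5,-3.5,0,0.15,0.5,-3.5,0,0.15,0.5,-3.5,0,0.15,0.5,-3.5,0,0.15,0.5,-3.5,0,0.15]}}

```text
time_s: 54.35
tcp_pos: [530.7, -117.9, 216.2]
tcp_rot: [[-0.661, 0.75, -0.002], [0.75, 0.661, 0.0], [0.002, -0.002, -1.0]]
contact_force: [1.1, 0.3, -0.1]
finger_gap: 38.6
gripper_force: 0.0
```

Request:
{"op": "play_rows", "data": {"motion": [0.6,-3.5,0,0,0.6,-3.5,0,0,0.7,-3.5,0,0,0.7,-3.5,0,0,0.7,-3.5,0,0,0.7,-3.5,0,0,0.6,-4.2,0,0,0,0,0,0,0,0,0,0]}}

```text
time_s: 55.25
tcp_pos: [576.3, -369.6, 215.6]
tcp_rot: [[-0.654, 0.756, -0.003], [0.756, 0.654, 0.001], [0.003, -0.001, -1.0]]
contact_force: [0.6, -0.1, 0.3]
finger_gap: 38.5
gripper_force: 0.0
```

Request:
{"op": "play_rows", "data": {"motion": [0,0,-4,0,0,0,-4,0,0,0,-4,0,0,0,-3,0,0,0,-2,0,0,0,-1,0,0,0,-0.6,0,0,0,-0.4,0,0,0,0,0]}}

```text
time_s: 56.15
tcp_pos: [578.0, -368.6, 27.8]
tcp_rot: [[-0.657, 0.754, 0.001], [0.754, 0.657, -0.0], [-0.001, 0.001, -1.0]]
contact_force: [0.3, 1.0, 0.8]
finger_gap: 38.5
gripper_force: 0.0
```

Request:
{"op": "play_rows", "data": {"motion": [0,0,0,0,0,0,0,0,0,0,0,0,0,0,0,0,0,0,0,0,0,0,0,0], "grip": 1, "newtons": 20}}

```text
time_s: 56.75
tcp_pos: [578.2, -369.2, 28.5]
tcp_rot: [[-0.656, 0.754, 0.002], [0.754, 0.656, -0.001], [-0.002, 0.001, -1.0]]
contact_force: [0.2, 0.1, 6.5]
finger_gap: 17.2
gripper_force: 21.1
```

Request:
{"op": "play_rows", "data": {"motion": [0,0,0,0,0,0,0,0,0,0,0,0], "grip": 0.5}}

```text
time_s: 57.05
tcp_pos: [577.3, -368.6, 26.9]
tcp_rot: [[-0.656, 0.754, -0.001], [0.754, 0.656, 0.0], [0.001, -0.0, -1.0]]
contact_force: [-0.3, -1.1, -0.0]
finger_gap: 42.9
gripper_force: 0.0
```

Request:
{"op": "play_rows", "data": {"motion": [0,0,0,-0.15,0,0,0,-0.15,0,0,0,-0.15,0,0,0,-0.15,0,0,0,-0.15,0,0,0,-0.15,0,0,0,-0.15,0,0,0,-0.15,0,0,0,-0.15,0,0,0,-0.15]}}

```text
time_s: 58.05
tcp_pos: [577.5, -368.5, 27.0]
tcp_rot: [[0.71, 0.704, -0.0], [0.704, -0.71, 0.0], [-0.0, -0.0, -1.0]]
contact_force: [-0.5, -0.0, -0.4]
finger_gap: 42.9
gripper_force: 0.0
```

Request:
{"op": "play_rows", "data": {"motion": [0,0,0,0,0,0,0,0,0,0,0,0,0,0,0,0,0,0,0,0,0,0,0,0], "grip": 1, "newtons": 30}}

```text
time_s: 58.65
tcp_pos: [577.5, -368.8, 27.4]
tcp_rot: [[0.706, 0.708, 0.0], [0.708, -0.706, 0.0], [0.0, 0.0, -1.0]]
contact_force: [0.7, -0.1, -0.1]
finger_gap: 17.0
gripper_force: 29.2
```

Request:
{"op": "play_rows", "data": {"motion": [0,0,0.5,0,0,0,1.5,0,0,0,2,0,0,0,3,0,0,0,4,0,0,0,4,0,0,0,0,0,0,0,0,0]}}

```text
time_s: 59.45
tcp_pos: [578.0, -369.5, 180.2]
tcp_rot: [[0.706, 0.708, 0.004], [0.708, -0.706, -0.002], [0.001, 0.004, -1.0]]
contact_force: [-0.2, 0.3, -1.0]
finger_gap: 16.9
gripper_force: 29.3
```

Request:
{"op": "play_rows", "data": {"motion": [-1,3.4,0,0,-1,3.4,0,0,-1,3.4,0,0,-1,3.4,0,0,-1,3.4,0,0,-1,3.4,0,0,-1,3.4,0,0,-1,3.4,0,0,-1,3.4,0,0,-1,3.4,0,0]}}

```text
time_s: 60.45
tcp_pos: [476.2, -27.2, 176.7]
tcp_rot: [[0.706, 0.708, -0.002], [0.708, -0.706, 0.0], [-0.001, -0.001, -1.0]]
contact_force: [1.1, 1.7, -1.2]
finger_gap: 16.7
gripper_force: 29.5
```

Request:
{"op": "play_rows", "data": {"motion": [-1,3.4,0,0,-1,3.4,0,0,-1,3.4,0,0,-1,3.4,0,0,-1,3.4,0,0,-0.6,3.1,0,0,0,0,0,0,0,0,0,0,0,0,0,0]}}

```text
time_s: 61.35
tcp_pos: [421.3, 171.1, 177.2]
tcp_rot: [[0.707, 0.707, -0.001], [0.707, -0.707, -0.001], [-0.001, 0.0, -1.0]]
contact_force: [0.3, -0.4, -0.2]
finger_gap: 17.1
gripper_force: 29.5
```

```bash
python3 -c "
from d import *
check('w8')"
```

```text
[421.3 171.1 177.2] 61.35
large pred [224. -93.] [331.  53.]
med pred [236.  50.] [318. 137.]
small pred [247. 152.] [309. 222.]
[237, 14, 317, 47, 1056]
[245, 151, 309, 223, 3368]
   small [435.7 187.1] [ 1.2  1.  -1.2 -0.9]
```

Request:
{"op": "play_rows", "data": {"motion": [0.7,0.7,0,0,0.7,0.75,0,0,0,0,-2,0,0,0,-2,0,0,0,-1.5,0,0,0,-0.5,0,0,0,0,0,0,0,0,0]}}

```text
time_s: 62.2
tcp_pos: [436.4, 186.7, 117.8]
tcp_rot: [[0.706, 0.708, 0.001], [0.708, -0.706, 0.0], [0.001, 0.001, -1.0]]
contact_force: [0.0, 0.5, 0.7]
finger_gap: 16.9
gripper_force: 29.5
```

Request:
{"op": "play_rows", "data": {"motion": [0,0,-0.5,0,0,0,-0.5,0,0,0,-0.3,0,0,0,-0.2,0,0,0,-0.2,0,0,0,-0.2,0,0,0,0,0,0,0,0,0]}}

```text
time_s: 63.0
tcp_pos: [435.6, 186.7, 98.4]
tcp_rot: [[0.706, 0.708, 0.0], [0.708, -0.706, -0.0], [0.0, 0.0, -1.0]]
contact_force: [0.3, -0.3, -1.5]
finger_gap: 16.8
gripper_force: 29.5
```

Request:
{"op": "play_rows", "data": {"motion": [0,0,0,0,0,0,0,0,0,0,0,0], "grip": 0.55}}

```text
time_s: 63.3
tcp_pos: [435.7, 186.7, 98.4]
tcp_rot: [[0.706, 0.708, 0.0], [0.708, -0.706, 0.0], [0.0, 0.0, -1.0]]
contact_force: [0.3, 0.8, -0.3]
finger_gap: 38.0
gripper_force: 0.0
```

Request:
{"op": "play_rows", "data": {"motion": [0,0,1,0,0,0,3,0,0,0,4,0,0,0,4,0,0,0,0,0]}}

```text
time_s: 63.8
tcp_pos: [438.9, 187.2, 223.2]
tcp_rot: [[0.706, 0.708, 0.008], [0.708, -0.706, 0.006], [0.01, 0.001, -1.0]]
contact_force: [1.3, -0.3, -0.7]
finger_gap: 38.1
gripper_force: 0.0
```

Request:
{"op": "play_rows", "data": {"motion": [0.5,-4,0,0,0.5,-4,0,0,0.5,-4,0,0,0.5,-4,0,0,0,-4,0,0,0,-4,0,0,0,-4,0,0,0,-4,0,0], "grip": 1}}

```text
time_s: 64.6
tcp_pos: [455.1, -134.8, 218.4]
tcp_rot: [[0.706, 0.708, 0.0], [0.708, -0.706, 0.001], [0.0, -0.0, -1.0]]
contact_force: [0.7, -0.2, -0.7]
finger_gap: 0.3
gripper_force: 0.0
```

```bash
python3 - <<'E'
from h import *
f=save("side","s9",crop=(190,190,350,310),scale=5)
print(r.state()["tcp_pos"])
E
```

```text
[ 453.98257297 -143.03804997  219.49607486]
```

View pics/s9.png

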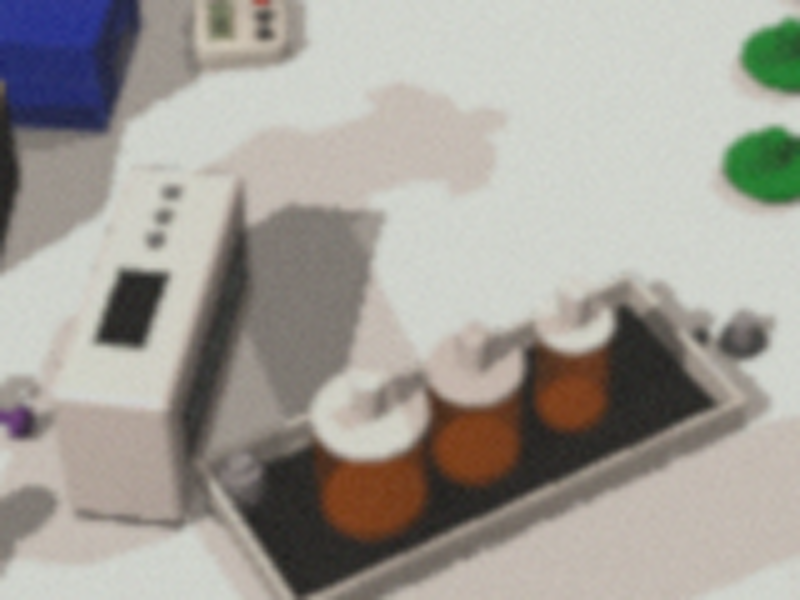

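The side view shows all three jars upright in the tray with lids seated: (370,415), (475,365) and (572,325). Next I'll go round to the outer long wall for the push home.

Request:
{"op": "play_rows", "data": {"motion": [0.2,3.5,0,0,0.2,3.5,0,0,0.2,3.5,0,0,0.2,3.5,0,0,0.2,3.5,0,0,0.2,3.5,0,0,0.2,3.5,0,0,0,3.5,0,0,0,3.3,0,0]}}

```text
time_s: 65.55
tcp_pos: [469.0, 181.4, 218.3]
tcp_rot: [[0.706, 0.708, -0.0], [0.708, -0.706, -0.0], [-0.0, -0.0, -1.0]]
contact_force: [0.2, -0.0, -0.2]
finger_gap: -0.3
gripper_force: 0.0
```

Request:
{"op": "play_rows", "data": {"motion": [-2,1.6,0,0,-2,1.6,0,0,-2,1.6,0,0,-2,1.6,0,0,-2,1.6,0,0,-0.5,0.2,0,0,0,0,0,0,0,0,0,0]}}

```text
time_s: 66.35
tcp_pos: [365.2, 261.0, 218.5]
tcp_rot: [[0.707, 0.707, 0.001], [0.707, -0.707, 0.0], [0.0, 0.0, -1.0]]
contact_force: [0.3, 0.1, 0.1]
finger_gap: 0.1
gripper_force: 0.0
```

Request:
{"op": "play_rows", "data": {"motion": [0,0,-2,0,0,0,-3,0,0,0,-3,0,0,0,-3,0,0,0,-3,0,0,0,-2.5,0,0,0,-1.5,0,0,0,-1,0,0,0,-0.5,0,0,0,0,0]}}

```text
time_s: 67.35
tcp_pos: [365.2, 261.2, 23.2]
tcp_rot: [[0.707, 0.707, 0.0], [0.707, -0.707, -0.0], [-0.0, 0.0, -1.0]]
contact_force: [0.5, 0.4, -0.7]
finger_gap: -0.1
gripper_force: 0.0
```

```bash
python3 - <<'E'
from h import *
s=r.state(); print(s["tcp_pos"])
R=np.hypot(190,119.5);a=np.arctan2(-119.5,190)
p=np.array([602+R*np.exp(0)*np.cos(h+a) for h in np.linspace(-2.355,-1.453,6)]),np.array([292+R*np.sin(h+a) for h in np.linspace(-2.355,-1.453,6)])
p=np.array(p).T; print(p.round(1)); print(np.diff(p,axis=0).round(1))
E
```

```text
[365.16629128 261.24816758  23.22715463]
[[383.2 241.9]
 [395.8 203.4]
 [415.  167.9]
 [440.3 136.3]
 [470.8 109.8]
 [505.7  89.3]]
[[ 12.5 -38.4]
 [ 19.2 -35.6]
 [ 25.3 -31.5]
 [ 30.6 -26.5]
 [ 34.8 -20.6]]
```

Request:
{"op": "play_rows", "data": {"motion": [0.3,-0.3,0,0,0.4,-0.4,0,0,0.4,-0.4,0,0,0.3,-0.3,0,0,0.2,-0.2,0,0,0.2,-0.3,0,0]}}

```text
time_s: 67.95
tcp_pos: [382.8, 242.6, 23.4]
tcp_rot: [[0.706, 0.708, 0.0], [0.708, -0.706, 0.0], [0.0, -0.0, -1.0]]
contact_force: [-0.2, 0.5, 0.6]
finger_gap: 0.1
gripper_force: 0.0
```

Request:
{"op": "play_rows", "data": {"motion": [0.12,-0.38,0,0.018,0.12,-0.38,0,0.018,0.12,-0.38,0,0.018,0.12,-0.38,0,0.018,0.12,-0.38,0,0.018,0.13,-0.38,0,0.018,0.13,-0.38,0,0.018,0.13,-0.39,0,0.018,0.13,-0.39,0,0.018,0.13,-0.4,0,0.018]}}

```text
time_s: 68.95
tcp_pos: [395.5, 204.1, 23.4]
tcp_rot: [[0.567, 0.824, 0.001], [0.824, -0.567, 0.0], [0.0, 0.001, -1.0]]
contact_force: [-0.6, 1.4, -0.2]
finger_gap: -0.2
gripper_force: 0.8
```

Request:
{"op": "play_rows", "data": {"motion": [0.19,-0.36,0,0.018,0.19,-0.36,0,0.018,0.19,-0.36,0,0.018,0.19,-0.36,0,0.018,0.19,-0.36,0,0.018,0.19,-0.36,0,0.018,0.19,-0.35,0,0.018,0.19,-0.35,0,0.018,0.2,-0.35,0,0.018,0.2,-0.35,0,0.018]}}

```text
time_s: 69.95
tcp_pos: [414.5, 168.4, 23.3]
tcp_rot: [[0.41, 0.912, 0.0], [0.912, -0.41, -0.0], [0.0, 0.0, -1.0]]
contact_force: [-1.3, 0.2, -0.3]
finger_gap: 0.5
gripper_force: 1.0
```

Request:
{"op": "play_rows", "data": {"motion": [0.25,-0.32,0,0.018,0.25,-0.32,0,0.018,0.25,-0.32,0,0.018,0.25,-0.32,0,0.018,0.25,-0.32,0,0.018,0.25,-0.31,0,0.018,0.25,-0.31,0,0.018,0.26,-0.31,0,0.018,0.26,-0.31,0,0.018,0.26,-0.31,0,0.018]}}

```text
time_s: 70.95
tcp_pos: [439.7, 136.8, 23.3]
tcp_rot: [[0.24, 0.971, -0.0], [0.971, -0.24, -0.0], [-0.0, 0.0, -1.0]]
contact_force: [-3.4, -0.6, -0.7]
finger_gap: 0.3
gripper_force: 1.6
```

Request:
{"op": "play_rows", "data": {"motion": [0.31,-0.26,0,0.018,0.31,-0.26,0,0.018,0.31,-0.26,0,0.018,0.31,-0.26,0,0.018,0.31,-0.26,0,0.018,0.31,-0.27,0,0.018,0.3,-0.27,0,0.018,0.3,-0.27,0,0.018,0.3,-0.27,0,0.018,0.3,-0.27,0,0.018]}}

```text
time_s: 71.95
tcp_pos: [470.9, 110.9, 23.4]
tcp_rot: [[0.062, 0.998, 0.001], [0.998, -0.062, 0.0], [0.001, 0.001, -1.0]]
contact_force: [-2.4, -0.2, -1.7]
finger_gap: -0.3
gripper_force: 1.1
```

Smooth pushing with about 3 N. Now the last chord, slower towards the stop.

Request:
{"op": "play_rows", "data": {"motion": [0.35,-0.21,0,0.018,0.35,-0.21,0,0.018,0.35,-0.21,0,0.018,0.35,-0.21,0,0.018,0.35,-0.21,0,0.018,0.35,-0.21,0,0.018,0.35,-0.2,0,0.018,0.25,-0.15,0,0.018,0.2,-0.1,0,0.018,0.15,-0.1,0,0.018]}}

```text
time_s: 72.95
tcp_pos: [500.9, 92.5, 23.3]
tcp_rot: [[-0.117, 0.993, 0.0], [0.993, 0.117, 0.0], [-0.0, 0.0, -1.0]]
contact_force: [-3.2, -3.1, 0.4]
finger_gap: -0.0
gripper_force: 1.6
```

Request:
{"op": "play_rows", "data": {"motion": [0.1,-0.05,0,0,0.1,-0.05,0,0,0.1,-0.03,0,0,0,0,0,0]}}

```text
time_s: 73.35
tcp_pos: [503.9, 91.4, 23.4]
tcp_rot: [[-0.116, 0.993, 0.0], [0.993, 0.116, 0.0], [0.0, 0.0, -1.0]]
contact_force: [-2.6, -2.3, 0.3]
finger_gap: 0.2
gripper_force: 1.3
```

Request:
{"op": "play_rows", "data": {"motion": [0.1,0,0,0,0.1,0,0,0,0,0,0,0]}}

```text
time_s: 73.65
tcp_pos: [505.9, 91.4, 23.3]
tcp_rot: [[-0.116, 0.993, 0.0], [0.993, 0.116, 0.0], [-0.0, 0.0, -1.0]]
contact_force: [-3.4, -1.8, -0.6]
finger_gap: 0.0
gripper_force: 1.4
```

Request:
{"op": "play_rows", "data": {"motion": [0.1,0,0,0,0.1,0,0,0,0,0,0,0]}}

```text
time_s: 73.95
tcp_pos: [507.8, 91.2, 23.3]
tcp_rot: [[-0.116, 0.993, 0.0], [0.993, 0.116, -0.0], [-0.0, 0.0, -1.0]]
contact_force: [-2.5, -2.5, -0.3]
finger_gap: -0.5
gripper_force: 1.6
```

Request:
{"op": "play_rows", "data": {"motion": [0.1,0,0,0,0.1,0,0,0,0,0,0,0]}}

```text
time_s: 74.25
tcp_pos: [507.9, 91.3, 23.2]
tcp_rot: [[-0.116, 0.993, -0.004], [0.993, 0.116, 0.0], [0.001, -0.004, -1.0]]
contact_force: [-6.9, -2.3, 3.7]
finger_gap: 0.1
gripper_force: 3.6
```

Request:
{"op": "play_rows", "data": {"motion": [0.1,0,0,0,0,0,0,0,0,0,0,0,0,0,0,0]}}

```text
time_s: 74.65
tcp_pos: [507.9, 91.4, 23.1]
tcp_rot: [[-0.116, 0.993, -0.006], [0.993, 0.116, 0.001], [0.001, -0.006, -1.0]]
contact_force: [-9.7, -3.0, 5.6]
finger_gap: -0.2
gripper_force: 4.4
```

Request:
{"op": "play_rows", "data": {"motion": [-0.3,0,0,0,-0.5,0,0,0,-1,0,0,0,-1.5,0,0,0,-1,0,2,0,0,0,4,0,0,0,4,0,0,0,4,0,0,0,4,0]}}

```text
time_s: 75.55
tcp_pos: [467.5, 91.7, 205.1]
tcp_rot: [[-0.116, 0.993, 0.001], [0.993, 0.116, 0.001], [0.001, 0.001, -1.0]]
contact_force: [0.0, 1.1, -0.1]
finger_gap: 0.0
gripper_force: 0.0
```

Request:
{"op": "play_rows", "data": {"motion": [0,-4,0,0,0,-4,0,0,0,-4,0,0,0,-4,0,0,0,-4,0,0,0,-4,0,0,0,0,0,0,0,0,0,0]}}

```text
time_s: 76.35
tcp_pos: [467.7, -149.2, 203.5]
tcp_rot: [[-0.114, 0.994, 0.001], [0.994, 0.114, 0.0], [0.0, 0.001, -1.0]]
contact_force: [0.2, 1.0, 0.9]
finger_gap: -0.0
gripper_force: 0.0
```

```bash
python3 - <<'E'
from h import *
f=save("side","s10"); t=save("top","t10")
a=cv2.imread("pics/s10_raw.png")[190:300,190:320]; b=cv2.imread("pics/t10_raw.png")[140:230,160:290]
a=cv2.resize(a,(520,440),interpolation=cv2.INTER_CUBIC); b=cv2.resize(b,None,fx=2.15,fy=4.88*.44,interpolation=cv2.INTER_CUBIC)
c=np.zeros((440,800,3),np.uint8); c[:,:520]=a; h,w=b.shape[:2]; c[:h,520:520+min(w,280)]=b[:,:280]
cv2.imwrite("pics/fin.png",c)
E
```

```text
(no output)
```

View pics/fin.png

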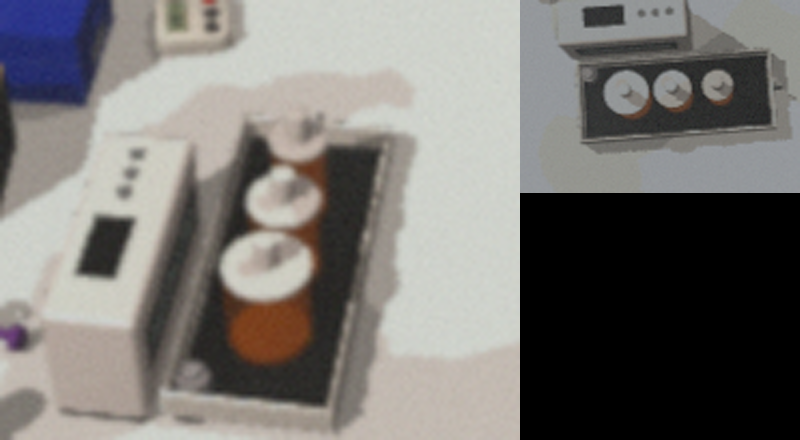

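The tray is flush along the reader, with all three jars standing and closed at (267,268), (283,200) and (297,140). I'm handing it in.

```bash
python3 -c "
from bench import r
print(r.job_done())"
```

```text
the job is handed in; nothing more can be done
None
```

I handed the job in: all three jars stand in the tray closed with their own lids, and the tray is pushed home against its stop; the last pictures confirm this, but the hand-in returned no verdict.

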